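Put the tape measure away in the locked bench drawer

TASK

Put the tape measure away in the small bench cabinet: slide the cabinet's lock knob all the way sideways to its unlocked end, then pull the drawer out to its stop. Stand the tape measure gently upright on the floor of the drawer's front compartment, let go, and leave the drawer fully out and the lock fully open. Leave the glue bottle, the screw tin, the sanding block and the screwdriver where they are.

Things in the scene. Friction and masses are not known exactly. Their poses are not given: they have to be found in the camera images.
- cabinet: small fixed wooden bench cabinet, 200 deep x 232 wide x 210 high. Origin: centre of its underside; x from its front to its back, y to the left seen from the front, z up. Front plane at x = -82.5 mm; drawer front y -29 to 97, z 53 to 125 mm. The top board (underside z = 195) juts 25 mm over the front: tilt the tool 30 to 45 deg, fingers forward and down, for handle and knob.
- lock (a joint): drawer lock bolt, m: 0 = locked (its nose covers the drawer's edge and blocks it), 0.035 = fully unlocked end stop. Moves to the cabinet's -y (right, seen from the front) on the fixed panel right of the drawer, and stays where it is left. Friction about 2 N.
- lock_knob (a point): grip point of the lock's dark steel upright thumb piece (14 mm wide along cabinet y, 40 mm high, out to 53 mm from the cabinet's front plane). The point is at half width and half height, 40 mm from the front plane; keep fingertips 14 mm off that plane, the bolt lies there. Axes as the cabinet's. Pinch it across y.
- drawer (a joint): drawer travel, m: 0 = shut, 0.14 = fully out at its stop; opens along the cabinet's -x. Friction about 2.5 N.
- drawer_handle (a point): middle of the drawer's upright steel bar handle: 10 mm round bar, 50 mm tall, its axis 35 mm in front of the drawer front. Axes as the cabinet's. Pinch it across y.
- compartment (a point): centre of the floor of the drawer's front compartment, moving with the drawer; axes as the cabinet's. Inside: x +-47.5, y +-55 mm; side walls 45 mm above this floor, divider behind 40 mm, drawer front 67 mm. With the drawer fully out it lies 80.5 mm in front of the cabinet's front plane, 55 mm in front of the top board's edge.
- tape_measure: yellow and black pocket tape measure standing on its base, 33 wide (its x) x 75 long (its y) x 63 high, 0.24 kg. Origin: centre of its underside, z up. Grasp across the width; along the length the body reaches from y = -33 to +37 mm.
- glue_bottle: white squeeze glue bottle, 34 mm round, 133 high, standing, origin at the centre of its underside; bystander.
- screw_tin: open round tin of screws, 65 mm across, 29 high, origin at the centre of its underside; bystander.
- sanding_block: brown sanding block, 60 x 108 x 30 mm, origin at the centre of its underside; bystander.
- screwdriver: screwdriver with amber handle, 32 x 179 x 31 mm, lying on the bench, origin under its middle; bystander.
Things that resemble listed ones, but are neither listed nor needed, are in the scene too. Several things look just like the tape_measure: the one meant starts farthest from the robot's base.

How it is judged:
By the outcome, as a careful person would: the job done as asked, in the order asked, and still so for the second after the job is handed in, with the robot touching nothing.
It also fails if it takes over 67 s, if anything falls off the work surface, if the arm or the gripper's body presses on something with over 40 N, if the wrist force passes 120 N, or if a joint passes its speed limit or range.

ROBOT

A 7-joint arm with a two-finger parallel gripper is mounted at the origin on a cart in front of the work surface, level with it; the furniture and walls round the work are solid. World frame = base frame: x ahead of the robot, y to its left, z up, the work surface at z = 0. Lengths are in m, angles in rad, forces in N, time in s.
With the tool pointing down it reaches from about 0.4 to 0.875 m from the base axis. Payload 4.4 kg.
Tool frame: the origin (TCP) lies between the finger pads; the fingertips stand 14 mm ahead of it and the grasp point (between the pads) lies 5 mm behind it; z points along the fingers, y is the line along which they close (so a half turn about z gives the same grasp; the last joint's range is limited). The gripper opens to 85 mm and grips with 20 to 120 N. Pads are 22 mm wide; open, the fingers measure 114 mm over their backs; the gripper's body (76 mm by 85 mm) begins 54 mm behind the grasp point. The pads swing forward as they close: fully open they stand 13 mm farther back than shut.
Start: joints at [1.199, 0.628, 0.038, 1.517, -0.027, 0.996, -0.02], TCP at [0.196, -0.62, 0.245] pointing down, gripper open.
Joint ranges: [-3.06, 3.06], [-0.37, 2.12], [-1.25, 1.32], [0.18, 2.47], [-1.1, 4.24], [0.23, 1.98], [-2.94, 2.94]. Speed limits (rad/s): [2.57, 2.57, 3.14, 3.14, 3.14, 3.14, 3.14].

INTERFACE

Orientations are given as [roll, pitch, yaw] about the fixed x, y, z axes, in that order (R = Rz(yaw) Ry(pitch) Rx(roll)).
In Python, from bench import * gives the robot as it stands.
- The arm moves only by the tool jog_arm, never from a script. Its argument "steps" is a list of rows, each an object with "linear": the shift along the world's x, y, z each as a share of 20 cm, from -1 to 1, a list of three; "delta_rot": the turn, a rotation vector about the world's x, y, z each as a share of 30 degrees, from -1 to 1, a list of three. A call has 1 to 12 rows; each row is the pose to reach, as a shift and turn from the pose commanded when the call began; what a row does not reach only later rows make up. A row lasts 1/10 s, in which the tool goes at most 50 mm and 8.59 degrees, less where a joint would pass 70% of its speed; a pose out of reach is approached as far as the arm can. A call with a number of a shift or a turn outside -1 to 1 is refused whole. A call with a gripper value outside its range is refused whole. "gripper" is the closure, from -1 (fully open) to 1 (shut), set as the call begins (left out, the last holds). The fingers move at their own pace and stop on an object; the grip force is fixed at half the most. Time passes only in rows, so rows that repeat a pose let the fingers close. It gives the time, the measured TCP pose, the force, the opening and the grip force at its end, in the units of the state.
- observe(): the state, without advancing time (a new reading comes with each control period).
- get_image(name): name is "side" or "top" or "wrist"; returns a dict with "pixels" (384x512x3 uint8, red, green, blue), "depth" (384x512 float32, m along the optical axis (not along the pixel's ray), 0 where there is no reading), "vfov" (degrees; the focal length in pixels is half the picture's height over the tangent of half this angle, whatever the lens; pixels are square), "cx", "cy" (the principal point, pixels), "rvec" (rotation vector, rad) and "tvec" (3), from world to camera coordinates, as OpenCV has them. Camera axes: x right, y down, z forward; pixel columns grow to the right and rows downward; lengths in m; the calibration is good to about 2 mm. A picture is of the moment at which its call begins.
- close_job(): hands the job in; it is judged then, once.
The state is a dict: "clock": time; "joints": joint angles; "qd": joint speeds; "joint_torque": joint torques, N m; "tool_pos": TCP position; "tool_rot": TCP orientation; "ft_force": force on the tool from outside, world axes, zero at the start; "ft_torque": the same for the moment, N m; "opening": finger opening in m; "grip_force": force on a finger pad.
Only numpy, scipy, OpenCV 4.12 (cv2) and the standard library are available. Lean on these libraries where they do the work, as an engineer would, in place of code of your own. Each camera call takes 0.05 s, during which the arm holds its last target. There are 200 camera calls.

## Working session

There is one attempt and no reset: what is moved stays moved. The work goes in short steps, Python scripts to look and compute and a tool call to move; the robot and the scene stay as the last step left them, time stands still between calls to the robot, and variables do not carry over. Pictures are saved under pics/ and viewed, at most 13 in all, crops included, and the job is handed in when it is done.

Besides the shell and the picture viewer there is one more tool, called after ">>>" as a command line: name --argument value ..., lists and objects as JSON in quotes. jog_arm: Moves the arm, as the interface text tells. Its arguments: {"type":"object","properties":{"steps":{"type":"array"},"gripper":{"type":"number"}},"required":["steps"]}

```bash
mkdir -p pics
cat > h.py <<'E'
from bench import *
import numpy as np, cv2
def grab(n,f=None):
    d=get_image(n)
    if f: cv2.imwrite('pics/'+f,cv2.cvtColor(d['pixels'],cv2.COLOR_RGB2BGR))
    return d
def pts(d):
    h,w=d['depth'].shape; f=h/2/np.tan(np.radians(d['vfov'])/2)
    v,u=np.mgrid[:h,:w]; z=d['depth']
    c=np.stack([(u-d['cx'])/f*z,(v-d['cy'])/f*z,z],-1)
    R=cv2.Rodrigues(np.array(d['rvec'],float))[0]
    P=(c-np.array(d['tvec']).ravel())@R
    P[z==0]=np.nan
    return P
E
python3 - <<'E'
from h import *
o=observe(); print({k:np.round(v,3) for k,v in o.items()})
a=grab('side');b=grab('top')
np.savez('a.npz',P=pts(a),I=a['pixels']);np.savez('b.npz',P=pts(b),I=b['pixels'])
for d in (a,b):
    R=cv2.Rodrigues(np.array(d['rvec'],float))[0];print(d['vfov'],-R.T@np.array(d['tvec']).ravel(),R[2])
im=np.vstack([a['pixels'],b['pixels']])
cv2.imwrite('pics/s.png',a['pixels'][...,::-1]);cv2.imwrite('pics/t.png',b['pixels'][...,::-1])
E
```

```text
{'clock': np.float64(0.0), 'joints': array([ 1.199,  0.629,  0.038,  1.518, -0.027,  0.996, -0.02 ]), 'qd': array([ 0.001,  0.002, -0.002,  0.   , -0.   ,  0.001,  0.001]), 'joint_torque': array([ 2.0000e-03, -5.6340e+01,  1.2260e+00, -1.9345e+01,  1.1000e-02,
        1.0000e-02, -0.0000e+00]), 'tool_pos': array([ 0.196, -0.619,  0.244]), 'tool_rot': array([-3.14 ,  0.   ,  0.306]), 'ft_force': array([-0.5  , -0.317, -0.255]), 'ft_torque': array([-0.011, -0.031,  0.01 ]), 'grip_force': np.float64(0.0), 'opening': np.float64(0.085)}
44.08099849737356 [0.27280938 1.30805128 1.11494223] [ 0.16931373 -0.77005803 -0.61509632]
57.64593360337639 [0.30970641 0.13946948 1.0778125 ] [ 0.24877032 -0.10607795 -0.9627361 ]
```

View pics/s.png

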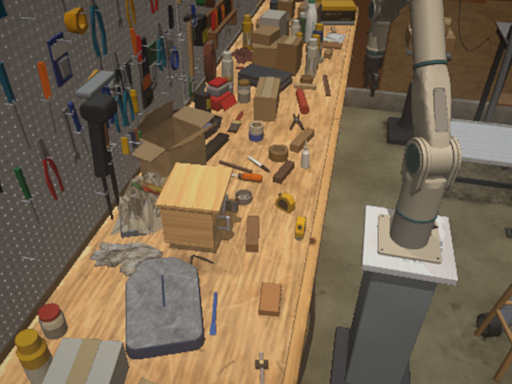

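View pics/t.png

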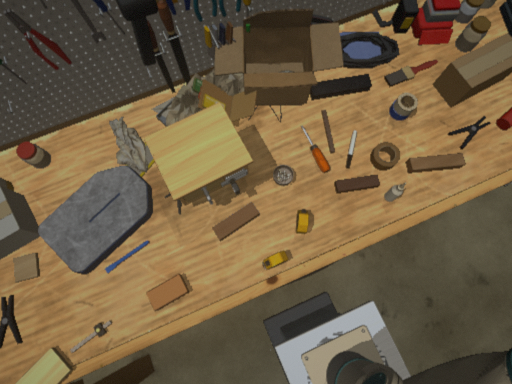

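The side view shows the cabinet at (195,205), its front toward the robot, and yellow tapes at (286,201) and (300,227). The top view shows the cabinet top at (198,152), the knob and handle at (205-240,185), and tapes at (303,221) and (276,260).

Run:
```python
from h import *
b=np.load('b.npz');P=b['P'];I=b['I']
a=np.load('a.npz')
for n,(Pq,Iq) in {'top':(P,I),'side':(a['P'],a['I'])}.items():
    hsv=cv2.cvtColor(Iq,cv2.COLOR_RGB2HSV)
    m=((hsv[...,0]>20)&(hsv[...,0]<32)&(hsv[...,1]>190)&(hsv[...,2]>120)).astype(np.uint8)
    k,l,s,c=cv2.connectedComponentsWithStats(m)
    for i in range(1,k):
        if s[i,4]>25:
            q=Pq[l==i];print(n,c[i].round(),s[i,4],np.nanmean(q,0).round(3),np.nanmax(q,0).round(3))
# all raised stuff near tapes
for (u,v) in [(303,221),(276,260)]:
    q=P[v-25:v+25,u-25:u+25].reshape(-1,3);q=q[q[:,2]>0.02];r=q[q[:,2]>.05]
    for z0 in(.02,.05,.06):
        r=q[q[:,2]>z0]
        if len(r)>5:print((u,v),z0,len(r),[np.round(x,3) for x in cv2.minAreaRect(r[:,:2].astype(np.float32))],r[:,2].max())
# cabinet top
m=(np.abs(P[...,2]-.21)<.006).astype(np.uint8);m[:90]=0
k,l,s,c=cv2.connectedComponentsWithStats(m);i=1+s[1:,4].argmax()
q=P[l==i];print(s[i],q[:,2].mean());r=cv2.minAreaRect(q[:,:2].astype(np.float32));print(r);print(cv2.boxPoints(r))
img=cv2.resize(I[100:290,130:340],None,fx=3.2,fy=3.2,interpolation=cv2.INTER_CUBIC)[:600]
im2=cv2.resize(a['I'][130:280,130:330],None,fx=4,fy=4,interpolation=cv2.INTER_CUBIC)
cv2.imwrite('pics/t2.png',img[...,::-1]);cv2.imwrite('pics/s2.png',im2[...,::-1])
```

```text
top [207. 102.] 54 [0.893 0.06  0.102] [0.914 0.074 0.113]
top [302. 223.] 168 [ 0.434 -0.057  0.058] [ 0.462 -0.034  0.065]
top [276. 259.] 169 [0.369 0.059 0.058] [0.383 0.091 0.065]
side [125. 146.] 82 [ 1.021 -0.004  0.222] [1.033 0.006 0.252]
side [301. 222.] 31 [0.366 0.068 0.059] [0.38  0.086 0.067]
side [ 26. 338.] 273 [0.92  0.769 0.177] [1.055 0.792 0.183]
side [ 27. 357.] 94 [0.911 0.794 0.14 ] [0.937 0.802 0.146]
(303, 221) 0.02 269 [array([ 0.442, -0.062]), array([0.033, 0.069]), np.float64(60.86)] 0.06559355682909332
(303, 221) 0.05 188 [array([ 0.445, -0.063]), array([0.033, 0.061]), np.float64(63.205)] 0.06559355682909332
(303, 221) 0.06 85 [array([ 0.441, -0.06 ]), array([0.028, 0.034]), np.float64(59.145)] 0.06559355682909332
(276, 260) 0.02 274 [array([0.369, 0.06 ]), array([0.033, 0.07 ]), np.float64(0.856)] 0.06499809260027162
(276, 260) 0.05 208 [array([0.37 , 0.063]), array([0.032, 0.061]), np.float64(2.57)] 0.06499809260027162
(276, 260) 0.06 97 [array([0.369, 0.06 ]), array([0.029, 0.036]), np.float64(2.767)] 0.06499809260027162
[ 144  103  109   98 5982] 0.20939497362808457
((0.7092657685279846, 0.14403623342514038), (0.20155547559261322, 0.23182779550552368), 4.440749645233154)
[[0.5998156  0.25179914]
 [0.61776555 0.02066728]
 [0.81871593 0.03627333]
 [0.800766   0.26740518]]
```

View pics/t2.png

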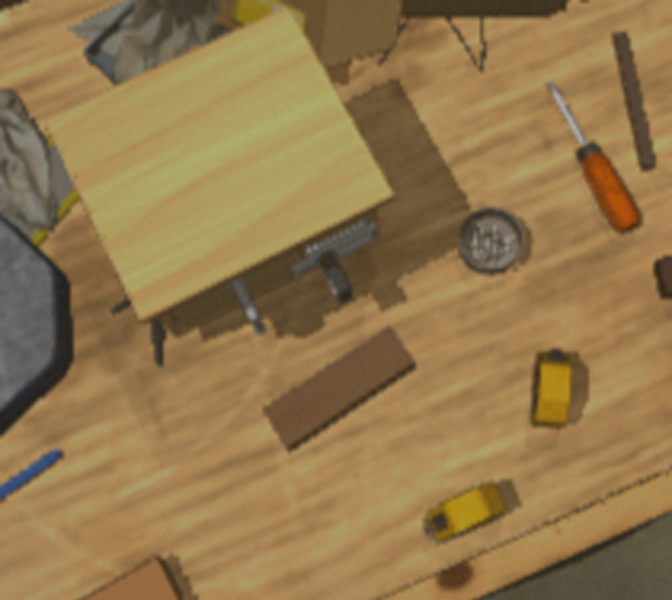

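View pics/s2.png

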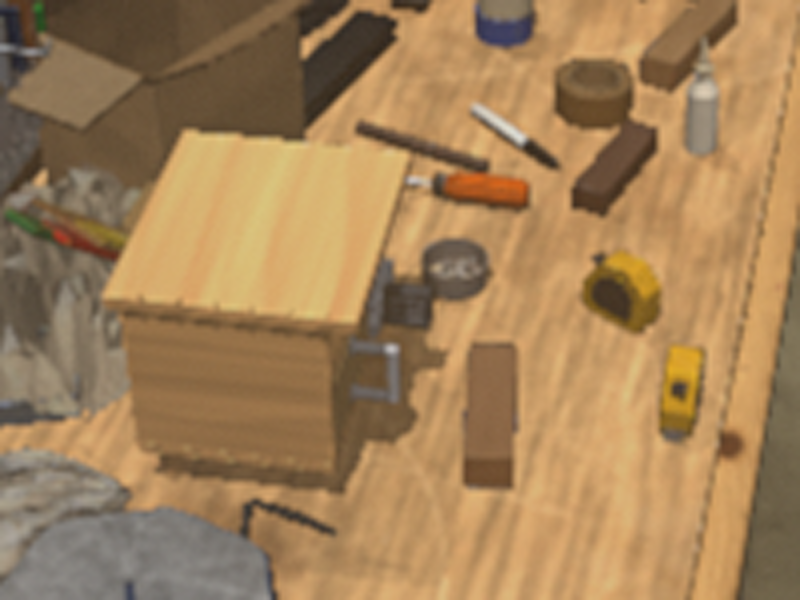

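The crops confirm two tapes, with the target at (303,221) because it is farther from the base. The handle is at side (224,222), the lock bolt and knob at side (231,205), and the brown block lies flat in front of the drawer. Next I'll measure these in the cabinet frame.

```bash
cat >> h.py <<'E'
Y=np.radians(4.44);EX=np.array([np.cos(Y),np.sin(Y)]);EY=np.array([-np.sin(Y),np.cos(Y)])
FE=np.array([.6088,.1362])           # mid of board's front edge
O=FE+.1075*EX                         # cabinet origin
def cab(P):
    q=P.copy();d=P[...,:2]-O;q[...,0]=d@EX;q[...,1]=d@EY;return q
def world(x,y,z): return np.r_[O+x*EX+y*EY,z]
E
python3 - <<'E'
from h import *
print('O',O)
for n in 'ab':
    z=np.load(n+'.npz');P=z['P'];I=z['I'].astype(int);C=cab(P)
    print(n)
    grey=(I.max(-1)-I.min(-1)<40)
    m=(C[...,0]>-.16)&(C[...,0]<-.085)&(np.abs(C[...,1])<.12)&(C[...,2]>.04)&(C[...,2]<.19)
    v,u=np.nonzero(m)
    for yl in np.arange(-.12,.1,.01):
        s=m&(C[...,1]>=yl)&(C[...,1]<yl+.01)
        if s.sum()>2:
            q=C[s];print(round(yl,3),s.sum(),'min',q.min(0).round(3),'max',q.max(0).round(3))
    k,l,s,c=cv2.connectedComponentsWithStats(m.astype(np.uint8))
    for i in range(1,k):
        if s[i,4]>8:q=C[l==i];print('comp',c[i].round(),s[i,4],np.percentile(q,[5,50,95],0).round(3).tolist())
    # front panel plane & top edge
    t=np.abs(C[...,2]-.21)<.006
    t&=(np.abs(C[...,1])<.11)&(np.abs(C[...,0])<.14)
    print('top',C[t].min(0),C[t].max(0))
    s=(C[...,1]>.1)&(C[...,1]<.13)&(C[...,2]<.19)&(C[...,2]>.03)&(np.abs(C[...,0])<.12)
    if s.sum():print('sidewall',C[s].min(0).round(3),C[s].max(0).round(3))
    f=(np.abs(C[...,0]+.0825)<.012)&(np.abs(C[...,1])<.11)&(C[...,2]>.02)&(C[...,2]<.19)
    print('front',f.sum(),np.median(C[f],0))
q=cab(np.load('b.npz')['P'])
s=(q[...,2]>.02)&(q[...,2]<.04)&(q[...,0]<-.13)&(q[...,0]>-.3)&(np.abs(q[...,1])<.12)
print('block',[np.round(x,3) for x in cv2.minAreaRect(q[s][:,:2].astype(np.float32))])
E
```

```text
O [0.71597739 0.14452212]
a
-0.11 3 min [-0.092 -0.103  0.08 ] max [-0.092 -0.101  0.092]
-0.1 5 min [-0.093 -0.098  0.087] max [-0.086 -0.095  0.107]
-0.09 7 min [-0.093 -0.088  0.102] max [-0.085 -0.08   0.109]
-0.08 6 min [-0.094 -0.08   0.098] max [-0.086 -0.07   0.107]
-0.07 5 min [-0.092 -0.068  0.101] max [-0.085 -0.061  0.105]
-0.06 16 min [-0.136 -0.058  0.081] max [-0.088 -0.05   0.117]
-0.05 113 min [-0.137 -0.05   0.077] max [-0.087 -0.04   0.119]
-0.04 32 min [-0.135 -0.04   0.077] max [-0.087 -0.031  0.116]
-0.03 5 min [-0.095 -0.03   0.088] max [-0.086 -0.021  0.099]
-0.02 10 min [-0.094 -0.02   0.083] max [-0.087 -0.017  0.098]
0.02 4 min [-0.12   0.025  0.066] max [-0.085  0.029  0.113]
0.03 80 min [-0.122  0.03   0.06 ] max [-0.085  0.04   0.125]
0.04 15 min [-0.123  0.04   0.067] max [-0.085  0.044  0.121]
comp [230. 206.] 202 [[-0.134, -0.084, 0.082], [-0.107, -0.043, 0.101], [-0.087, -0.021, 0.116]]
comp [225. 223.] 98 [[-0.122, 0.031, 0.062], [-0.11, 0.037, 0.096], [-0.086, 0.041, 0.12]]
top [-0.10954386 -0.10989067  0.20400165] [0.09226323 0.10999439 0.21538989
[... 594 characters left out ...]
031  0.107]
-0.03 11 min [-0.092 -0.029  0.088] max [-0.086 -0.021  0.098]
-0.02 6 min [-0.093 -0.02   0.09 ] max [-0.086 -0.016  0.099]
0.02 7 min [-0.119  0.03   0.076] max [-0.09   0.03   0.116]
0.03 53 min [-0.122  0.031  0.069] max [-0.087  0.039  0.123]
comp [235. 182.] 208 [[-0.134, -0.096, 0.078], [-0.092, -0.05, 0.104], [-0.086, -0.025, 0.116]]
comp [208. 196.] 60 [[-0.122, 0.03, 0.072], [-0.111, 0.034, 0.117], [-0.089, 0.039, 0.121]]
top [-0.10750637 -0.10998707  0.20406647] [0.09404774 0.10999194 0.21544063]
sidewall [-0.082  0.1    0.047] [-0.068  0.11   0.125]
front 605 [-0.08158159  0.00565638  0.09724881]
block [array([-0.192, -0.007]), array([0.045, 0.146]), np.float64(6.25)]
```

```bash
cat >> h.py <<'E'
from scipy.spatial.transform import Rotation as Ro
def goal(g,yaw,tilt,back=0):
    """g: grasp point world; yaw: heading of the lean; tilt deg: fingers forward; prints numbers for jog"""
    ax=np.array([-np.sin(yaw),np.cos(yaw),0])
    R=Ro.from_rotvec(-np.radians(tilt)*ax)*Ro.from_euler('xyz',[np.pi,0,yaw])
    z=R.apply([0,0,1]); p=np.asarray(g)+z*(.005-back)
    o=observe(); R0=Ro.from_euler('xyz',o['tool_rot'])
    print('t',round(float(o['clock']),2),'tcp',np.round(o['tool_pos'],3),'goal',p.round(3),'lin',((p-o['tool_pos'])/.2).round(3),
      'rot',((R*R0.inv()).as_rotvec()/np.radians(30)).round(3),'F',np.round(o['ft_force'],1),'open',np.round(o['opening'],4))
E
python3 -c "
from h import *
goal(world(-.126,-.048,.098),Y,42,.09)"
```

```text
t 0.1 tcp [ 0.196 -0.619  0.244] goal [0.537 0.083 0.161] lin [ 1.709  3.509 -0.417] rot [ 0.264 -1.378 -0.417] F [-0.5  1.1 -0.1] open 0.0854
```

>>> jog_arm --steps '[{"linear": [0.45, 0.9, 0.3], "delta_rot": [0.1, -0.5, -0.15]}, {"linear": [0.45, 0.9, 0.3], "delta_rot": [0.1, -0.5, -0.15]}, {"linear": [0.45, 0.9, 0.3], "delta_rot": [0.1, -0.5, -0.15]}, {"linear": [0.45, 0.9, 0.3], "delta_rot": [0.1, -0.5, -0.15]}, {"linear": [0.45, 0.9, 0.3], "delta_rot": [0.1, -0.5, -0.15]}, {"linear": [0.45, 0.9, 0.3], "delta_rot": [0.1, -0.5, -0.15]}]' --gripper -1

```text
clock: 0.7
tool_pos: [0.2868, -0.4384, 0.3061]
tool_rot: [3.122, -0.267, 0.233]
ft_force: [0.3, 0.0, 0.0]
opening: 0.0855
grip_force: 0.0
```

>>> jog_arm --steps '[{"linear": [0.45, 0.9, 0], "delta_rot": [0.1, -0.5, -0.15]}, {"linear": [0.45, 0.9, 0], "delta_rot": [0.1, -0.5, -0.15]}, {"linear": [0.45, 0.9, 0], "delta_rot": [0.1, -0.5, -0.15]}, {"linear": [0.45, 0.9, 0], "delta_rot": [0.1, -0.5, -0.15]}, {"linear": [0.45, 0.9, 0], "delta_rot": [0.1, -0.5, -0.15]}, {"linear": [0.45, 0.9, 0], "delta_rot": [0.1, -0.5, -0.15]}]'

```text
clock: 1.3
tool_pos: [0.3758, -0.2605, 0.3051]
tool_rot: [3.124, -0.533, 0.15]
ft_force: [-0.7, -0.8, 0.5]
opening: 0.0855
grip_force: 0.0
```

>>> jog_arm --steps '[{"linear": [0.3, 0.9, 0], "delta_rot": [0.07, -0.35, -0.1]}, {"linear": [0.3, 0.9, 0], "delta_rot": [0.07, -0.35, -0.1]}, {"linear": [0.3, 0.9, 0], "delta_rot": [0.07, -0.35, -0.1]}, {"linear": [0.3, 0.9, 0], "delta_rot": [0.07, -0.35, -0.1]}, {"linear": [0.3, 0.9, 0], "delta_rot": [0.07, -0.35, -0.1]}, {"linear": [0.3, 0.9, 0], "delta_rot": [0.07, -0.35, -0.1]}]'

```text
clock: 1.9
tool_pos: [0.438, -0.1006, 0.3444]
tool_rot: [-3.122, -0.676, 0.077]
ft_force: [1.0, 0.1, 0.5]
opening: 0.0853
grip_force: 0.0
```

```bash
python3 -c "
from h import *
goal(world(-.126,-.048,.098),Y,42,.09);print(observe()['joints'])"
```

```text
t 1.9 tcp [ 0.438 -0.101  0.344] goal [0.537 0.083 0.161] lin [ 0.497  0.915 -0.916] rot [-0.02  -0.111 -0.024] F [1.  0.1 0.5] open 0.0853
[ 1.57697618  0.08272243 -1.24377767  2.39117931 -1.09872146  0.23357518
 -0.10658369]
```

>>> jog_arm --steps '[{"linear": [-0.31, -0.8, -0.2], "delta_rot": [-0.07, 0.35, 0.1]}, {"linear": [-0.31, -0.8, -0.2], "delta_rot": [-0.07, 0.35, 0.1]}, {"linear": [-0.31, -0.8, -0.2], "delta_rot": [-0.07, 0.35, 0.1]}, {"linear": [-0.31, -0.8, -0.2], "delta_rot": [-0.07, 0.35, 0.1]}, {"linear": [-0.31, -0.8, -0.2], "delta_rot": [-0.07, 0.35, 0.1]}]'

```text
clock: 2.4
tool_pos: [0.3746, -0.2614, 0.3028]
tool_rot: [3.139, -0.487, 0.149]
ft_force: [0.7, -0.3, 0.4]
opening: 0.0854
grip_force: 0.0
```

>>> jog_arm --steps '[{"linear": [-0.45, -0.9, 0], "delta_rot": [0, 0.9, 0]}, {"linear": [-0.45, -0.9, 0], "delta_rot": [0, 0.9, 0]}, {"linear": [-0.45, -0.9, 0], "delta_rot": [0, 0.9, 0]}, {"linear": [-0.45, -0.9, 0], "delta_rot": [0, 0.9, 0]}, {"linear": [-0.45, -0.9, 0], "delta_rot": [0, 0.9, 0]}]'

```text
clock: 2.9
tool_pos: [0.2806, -0.4455, 0.3012]
tool_rot: [-3.076, -0.016, 0.121]
ft_force: [-0.0, 1.0, -0.3]
opening: 0.0851
grip_force: 0.0
```

```bash
python3 -c "
from h import *
o=observe()
goal([.28,-.44,.3],1.02,0);print(o['joints'],o['tool_rot'])"
```

```text
t 2.9 tcp [ 0.281 -0.445  0.301] goal [ 0.28  -0.44   0.295] lin [-0.003  0.027 -0.031] rot [-0.126 -0.043  1.715] F [-0.   1.  -0.3] open 0.0851
[ 1.26377508  0.43844675 -0.40964428  1.73487686  0.13990859  1.05167535
 -0.63661245] [-3.07644694 -0.01621911  0.12101959]
```

>>> jog_arm --steps '[{"linear": [0.35, 0.4, 0], "delta_rot": [-0.06, -0.02, 0.33]}, {"linear": [0.7, 0.9, 0], "delta_rot": [-0.12, -0.04, 0.7]}, {"linear": [0.85, 1, 0], "delta_rot": [-0.12, -0.04, 0.95]}, {"linear": [0.85, 1, 0], "delta_rot": [-0.12, -0.04, 0.95]}, {"linear": [0.85, 1, 0], "delta_rot": [-0.12, -0.04, 0.95]}, {"linear": [0.85, 1, 0], "delta_rot": [-0.12, -0.04, 0.95]}, {"linear": [0.85, 1, 0], "delta_rot": [-0.12, -0.04, 0.95]}]'

```text
clock: 3.6
tool_pos: [0.4559, -0.2366, 0.3024]
tool_rot: [-3.138, -0.017, 0.632]
ft_force: [-1.1, -0.8, -0.4]
opening: 0.0853
grip_force: 0.0
```

>>> jog_arm --steps '[{"linear": [0.3, 1, 0], "delta_rot": [0, 0, 0.95]}, {"linear": [0.3, 1, 0], "delta_rot": [0, 0, 0.95]}, {"linear": [0.3, 1, 0], "delta_rot": [0, 0, 0.95]}, {"linear": [0.3, 1, 0], "delta_rot": [0, 0, 0.95]}, {"linear": [0.3, 1, 0], "delta_rot": [0, 0, 0.95]}, {"linear": [0.3, 1, 0], "delta_rot": [0, 0, 0.95]}, {"linear": [0.3, 1, 0], "delta_rot": [0, 0, 0.95]}]'

```text
clock: 4.3
tool_pos: [0.5142, -0.0408, 0.3022]
tool_rot: [-3.138, -0.013, 1.123]
ft_force: [-0.5, 0.4, 0.4]
opening: 0.0855
grip_force: 0.0
```

```bash
python3 -c "
from h import *
o=observe()
goal(world(-.126,-.048,.098),Y,42,.1);print(o['joints'],o['tool_rot'])"
```

```text
t 4.3 tcp [ 0.514 -0.041  0.302] goal [0.531 0.082 0.169] lin [ 0.082  0.614 -0.668] rot [ 0.806 -1.19  -1.908] F [-0.5  0.4  0.4] open 0.0855
[ 0.53973094  0.44635077 -0.7320837   1.79990454  0.33020859  1.02007245
 -0.7657278 ] [-3.13827176 -0.01312821  1.12265169]
```

>>> jog_arm --steps '[{"linear": [0, 0.3, 0], "delta_rot": [0, 0, -1]}, {"linear": [0, 0.3, 0], "delta_rot": [0, 0, -1]}, {"linear": [0, 0.3, 0], "delta_rot": [0, 0, -1]}, {"linear": [0, 0.3, 0], "delta_rot": [0, 0, -1]}, {"linear": [0, 0.3, 0], "delta_rot": [0, 0, -1]}]'

```text
clock: 4.8
tool_pos: [0.5146, 0.0197, 0.3027]
tool_rot: [-3.14, -0.014, 0.599]
ft_force: [-0.7, -0.1, 0.2]
opening: 0.0854
grip_force: 0.0
```

>>> jog_arm --steps '[{"linear": [0, 0.3, 0], "delta_rot": [0, 0, -1]}, {"linear": [0, 0.3, 0], "delta_rot": [0, 0, -1]}, {"linear": [0, 0.3, 0], "delta_rot": [0, 0, -1]}, {"linear": [0, 0.3, 0], "delta_rot": [0, 0, -1]}, {"linear": [0, 0.3, 0], "delta_rot": [0, 0, -1]}]'

```text
clock: 5.3
tool_pos: [0.5149, 0.0809, 0.3028]
tool_rot: [-3.14, -0.015, 0.079]
ft_force: [0.1, 0.2, 0.2]
opening: 0.0855
grip_force: 0.0
```

```bash
python3 -c "
from h import *
o=observe()
goal(world(-.126,-.048,.098),Y,42,.1);print(o['joints'],o['tool_rot'])"
```

```text
t 5.3 tcp [0.515 0.081 0.303] goal [0.531 0.082 0.169] lin [ 0.079  0.005 -0.671] rot [ 0.105 -1.367 -0.004] F [0.1 0.2 0.2] open 0.0855
[ 0.12107714  0.39948108 -0.46652991  1.80172473  0.21565647  0.97465994
 -1.92465106] [-3.14016936 -0.01540764  0.07909458]
```

The arm is running into its wrist limits: j6 bottoms out when the tool leans forward with j5≈0. I'll fit a simple kinematic model from the logged joint/pose pairs so I can choose a feasible branch.

```bash
cat > kin.py <<'E'
import numpy as np, itertools
from scipy.spatial.transform import Rotation as Ro
from scipy.optimize import least_squares
D=[([1.199,.629,.038,1.518,-.027,.996,-.02],[.196,-.619,.244],[-3.14,0,.306]),
([1.57697618,0.08272243,-1.24377767,2.39117931,-1.09872146,0.23357518,-0.10658369],[.438,-.1006,.3444],[-3.122,-.676,.077]),
([1.26377508,0.43844675,-0.40964428,1.73487686,0.13990859,1.05167535,-0.63661245],[.2806,-.4455,.3012],[-3.076,-.016,.121]),
([0.53973094,0.44635077,-0.7320837,1.79990454,0.33020859,1.02007245,-0.7657278],[.5142,-.0408,.3022],[-3.138,-.013,1.123]),
([0.12107714,0.39948108,-0.46652991,1.80172473,0.21565647,0.97465994,-1.92465106],[.5149,.0809,.3028],[-3.14,-.015,.079])]
def fk(q,p,s):
    """p: h,a,b,L, x-offsets (shoulder, elbow, elbow back, wrist), tool yaw"""
    R=Ro.from_euler('z',s[0]*q[0]); x=np.array([0,0,p[0]])
    def go(ang,ax,t):
        nonlocal R,x
        R=R*Ro.from_euler(ax,ang); x=x+R.apply(t)
    go(q[1],'y',[p[4],0,0]); go(s[1]*q[2],'z',[p[5],0,p[1]])
    go(q[3],'y',[p[6],0,0]); go(s[2]*q[4],'z',[0,0,p[2]])
    go(q[5],'y',[p[7],0,0]); go(s[3]*q[6]+p[8],'z',[0,0,p[3]])
    return x,R
def res(p,s):
    r=[]
    for q,x,e in D:
        X,R=fk(q,p,s); r+=list(X-x)+list(.3*(R.inv()*Ro.from_euler('xyz',e)).as_rotvec())
    return np.r_[r,1e-3*np.array(p[4:8])]
if __name__=='__main__':
    out=[]
    for s in itertools.product([1,-1],repeat=4):
        for y0 in(0,1.57,3.14,-1.57):
            f=least_squares(res,[.35,.42,.42,.25,0,0,0,0,y0],args=(s,)); out.append((f.cost,s,f.x))
    out.sort(key=lambda o:o[0])
    for o in out[:3]: print(o[0],o[1],o[2].round(4))
    print(np.abs(res(out[0][2],out[0][1])).max()); np.savez('kin.npz',p=out[0][2],s=out[0][1])
E
python3 kin.py
```

```text
0.0005290427265799149 (-1, -1, -1, -1) [ 0.3644  0.554   0.3992  0.3497  0.0476 -0.0373 -0.0036  0.0225  1.5708]
0.0005290427265799161 (-1, -1, -1, -1) [ 0.3644  0.554   0.3992  0.3497  0.0476 -0.0373 -0.0036  0.0225  1.5708]
0.0005290427265799174 (-1, -1, -1, -1) [ 0.3644  0.554   0.3992  0.3497  0.0476 -0.0373 -0.0036  0.0225  1.5708]
0.027664969816195845
```

Run:
```python
from kin import *
k=np.load('kin.npz');print((1e3*res(k['p'],k['s'])[:30]).round(1).reshape(5,6))
# generalise: base offset + 3d offsets at each joint
s=(-1,-1,-1,-1)
def fk2(q,p):
    R=Ro.from_euler('z',-q[0]);x=np.array([p[9],p[10],p[0]])+R.apply([p[11],0,0])
    for ang,ax,t in((q[1],'y',[p[4],0,0]),(-q[2],'z',[p[5],0,p[1]]),(q[3],'y',[p[6],0,0]),(-q[4],'z',[p[8],0,p[2]]),(q[5],'y',[p[7],0,0]),(-q[6]+np.pi/2,'z',[0,0,p[3]])):
        R=R*Ro.from_euler(ax,ang);x=x+R.apply(t)
    return x,R
def r2(p):
    r=[]
    for q,x,e in D: r+=list(fk2(q,p)[0]-x)
    return np.r_[r,.003*np.array(p[4:])]
f=least_squares(r2,[.35,.42,.42,.25]+[0]*8);print(f.x.round(3));print((1e3*f.fun[:15]).round(1).reshape(5,3))
```

```text
[[27.7 10.8 -1.6  0.2 -0.1  0.1]
 [-0.3 -0.3 -0.5 -0.   0.1  0. ]
 [ 8.2  5.1  1.9  0.1 -0.1 -0. ]
 [-1.2 -6.7 -0.1  0.1 -0.  -0.1]
 [ 0.2  5.6  0.3  0.1 -0.1  0. ]]
[ 0.582  0.476  0.495  0.379  0.079 -0.052  0.051  0.057  0.018 -0.021
 -0.002  0.031]
[[ 7.4  2.8  0.7]
 [ 0.7 -0.1  0.7]
 [ 1.9 -7.8  1.9]
 [-8.  -3.  -0.2]
 [-2.   8.2 -3.2]]
```

```bash
cat > kin2.py <<'E'
from kin import *
LO=np.array([-3.06,-.37,-1.25,.18,-1.1,.23,-2.94]);HI=np.array([3.06,2.12,1.32,2.47,4.24,1.98,2.94])
def fk(q,p):
    R=Ro.from_euler('z',-q[0]);x=np.array([0,0,p[0]])+R.apply([p[4],p[5],0])
    for ang,ax,t in((q[1],'y',[0,0,0]),(-q[2],'z',[p[6],p[7],p[1]]),(q[3],'y',[p[8],0,0]),(-q[4],'z',[0,p[9],p[2]]),(q[5],'y',[p[10],p[11],0]),(-q[6]+np.pi/2,'z',[0,0,p[3]])):
        R=R*Ro.from_euler(ax,ang);x=x+R.apply(t)
    return x,R
def r2(p): return np.r_[np.ravel([fk(q,p)[0]-x for q,x,e in D]),1e-3*np.array(p[4:])]
if __name__=='__main__':
    f=least_squares(r2,[.35,.42,.42,.25]+[0]*8);print(f.x.round(3));print((1e3*f.fun[:15]).round(1).reshape(-1,3));np.save('p.npy',f.x)
E
python3 kin2.py
```

```text
[ 0.33   0.558  0.378  0.333 -0.001 -0.012  0.003 -0.015 -0.004 -0.
 -0.    -0.   ]
[[-0.   0.   0.1]
 [-0.   0.   0. ]
 [-0.1 -0.1 -0.2]
 [-0.  -0.   0. ]
 [ 0.   0.1 -0. ]]
```

```bash
cat >> kin2.py <<'E'
P0=np.load('p.npy')
def ik(x,R,q0,w=0):
    def f(q):
        X,Q=fk(q,P0); return np.r_[(X-x)*5,(Q.inv()*R).as_rotvec(),w*(q-q0)]
    s=least_squares(f,np.clip(q0,LO+.011,HI-.011),bounds=(LO+.01,HI-.01))
    e=f(s.x)[:6]; return s.x,np.abs(e).max()
def pose(g,yaw,tilt,back=0,flip=0):
    ax=np.array([-np.sin(yaw),np.cos(yaw),0])
    R=Ro.from_rotvec(-np.radians(tilt)*ax)*Ro.from_euler('xyz',[np.pi,0,yaw+flip*np.pi])
    return np.asarray(g)+R.apply([0,0,.005-back]),R
E
cat > sol.py <<'E'
from kin2 import *; from h import world,Y
rng=np.random.default_rng(0)
G={'knob':world(-.126,-.048,.098),'unl':world(-.126,-.083,.098),'handle':world(-.1175,.034,.092),'out':world(-.2575,.034,.092),'outback':world(-.2575,.034,.092)}
for t in(30,38,45):
  for fl in(0,1):
    for n,g in G.items():
        x,R=pose(g,Y,t,.08 if n=='outback' else 0,fl);S=[]
        for i in range(25):
            q,e=ik(x,R,rng.uniform(LO,HI))
            if e<1e-3:S.append((np.abs((q-(LO+HI)/2)/(HI-LO)*2).max(),q))
        S.sort(key=lambda a:a[0])
        print(t,fl,n,len(S),S[0][0].round(2) if S else '',S[0][1].round(2) if S else '')
E
python3 sol.py
```

```text
30 0 knob 8 0.8 [ 0.04  0.73 -0.4   2.24  2.36  0.46  2.27]
30 0 unl 13 0.81 [ 0.09  0.72 -0.35  2.25  2.49  0.42  2.21]
30 0 handle 12 0.81 [-0.27  0.73 -0.2   2.19  2.34  0.4   2.1 ]
30 0 out 0  
30 0 outback 0  
30 1 knob 16 0.79 [ 0.37  0.91 -0.95  2.23  2.02  0.81 -0.41]
30 1 unl 16 0.8 [ 0.44  0.9  -0.93  2.24  2.05  0.76 -0.37]
30 1 handle 14 0.74 [ 0.09  0.85 -0.76  2.18  1.99  0.73 -0.57]
30 1 out 0  
30 1 outback 0  
38 0 knob 8 0.89 [ 0.21  0.85 -0.69  2.34  2.42  0.83  2.28]
38 0 unl 6 0.89 [ 0.27  0.84 -0.63  2.35  2.52  0.77  2.26]
38 0 handle 12 0.83 [ 0.09  0.92 -0.8   2.28  2.23  0.95  2.35]
38 0 out 0  
38 0 outback 0  
38 1 knob 17 0.88 [ 0.4   1.02 -1.04  2.34  2.24  1.06 -0.57]
38 1 unl 17 0.89 [ 0.51  1.04 -1.07  2.34  2.26  1.04 -0.49]
38 1 handle 19 0.83 [ 0.12  0.94 -0.85  2.28  2.21  0.99 -0.76]
38 1 out 0  
38 1 outback 0  
45 0 knob 10 0.96 [ 0.15  0.91 -0.62  2.42  2.61  1.04  2.09]
45 0 unl 11 0.96 [ 0.27  0.92 -0.66  2.43  2.65  1.02  2.16]
45 0 handle 10 0.9 [ 0.15  1.06 -0.95  2.35  2.34  1.26  2.33]
45 0 out 0  
45 0 outback 0  
45 1 knob 16 0.95 [ 0.44  1.17 -1.15  2.42  2.38  1.34 -0.58]
45 1 unl 16 0.96 [ 0.42  1.02 -0.91  2.43  2.52  1.13 -0.75]
45 1 handle 16 0.9 [ 0.15  1.06 -0.96  2.35  2.34  1.27 -0.81]
45 1 out 0  
45 1 outback 0
```

```bash
cat >> kin2.py <<'E'
def path(q0,q1,n=60):
    return [fk(q0+(q1-q0)*t,P0) for t in np.linspace(0,1,n)]
def simik(q,poses):
    """crude min-norm follow, to foresee joints"""
    for x,R in poses:
        for _ in range(3):
            X,Q=fk(q,P0); e=np.r_[x-X,(R*Q.inv()).as_rotvec()]
            J=np.zeros((6,7))
            for i in range(7):
                d=q.copy();d[i]+=1e-5;A,B=fk(d,P0);J[:,i]=np.r_[A-X,(B*Q.inv()).as_rotvec()]/1e-5
            q=np.clip(q+np.linalg.pinv(J,.02)@e,LO,HI)
    X,Q=fk(q,P0);return q,np.linalg.norm(X-x),(R*Q.inv()).magnitude()
def rows(poses,per,x0=None,R0=None):
    """print, per call, end-of-call deltas in jog units"""
    x0,R0=(poses[0] if x0 is None else (x0,R0))
    for i in range(per,len(poses)+per-1,per):
        x,R=poses[min(i,len(poses)-1)];print(((x-x0)/.2).round(2).tolist(),((R*R0.inv()).as_rotvec()/np.radians(30)).round(2).tolist(),'tcp',x.round(3),'ax',R.apply([0,0,1]).round(2));x0,R0=x,R
E
python3 - <<'E'
from kin2 import *; from h import world,Y,observe
q0=np.array(observe()['joints']);print(q0.round(2),fk(q0,P0)[0],observe()['tool_pos'])
rng=np.random.default_rng(1)
for t in(30,34):
    x,R=pose(world(-.126,-.048,.098),Y,t,.09,1);S=[]
    for i in range(30):
        q,e=ik(x,R,q0+rng.normal(0,1,7),.0)
        if e<1e-3:S.append((np.linalg.norm(q-q0),q))
    S.sort(key=lambda a:a[0])
    for d,q in S[:1]+[s for s in S if s[1][2]>-.7][:2]: print(t,round(d,2),q.round(2))
    if S:
        q=S[0][1];p=path(q0,q)
        print(min(a[0][2] for a in p),max(a[0][0] for a in p)); print(simik(q0,p)); rows(p,10)
for t in(0,10,20):
    x,R=pose(world(-.2575,.034,.092),Y,t,0,1);S=[]
    for i in range(20):
        qq,e=ik(x,R,rng.uniform(LO,HI))
        if e<1e-3:S.append((np.linalg.norm(qq-q),qq))
    S.sort(key=lambda a:a[0]);print('out',t,len(S),S[0][1].round(2) if S else '')
E
```

```text
[ 0.12  0.4  -0.47  1.8   0.22  0.97 -1.92] [0.5149206  0.0810298  0.30278438] [0.51493951 0.08094795 0.3027932 ]
30 2.38 [ 0.24  0.58 -0.7   2.31  1.95  0.5  -0.49]
30 2.38 [ 0.24  0.58 -0.7   2.31  1.95  0.5  -0.49]
30 2.38 [ 0.17  0.56 -0.6   2.31  2.    0.44 -0.55]
0.17161215925252726 0.580307386464626
(array([ 0.15628971,  0.55380475, -0.57319929,  2.31018116,  2.01747774,
        0.42765987, -0.56811172]), np.float64(5.159184714143843e-13), 1.0824134642989475e-14)
[0.07, -0.27, -0.16] [-0.36, -0.09, 0.87] tcp [0.53  0.027 0.27 ] ax [ 0.1  -0.16 -0.98]
[0.1, -0.16, -0.11] [-0.34, -0.01, 0.93] tcp [ 0.549 -0.004  0.248] ax [ 0.21 -0.26 -0.94]
[0.1, -0.03, -0.09] [-0.32, 0.04, 0.97] tcp [ 0.569 -0.011  0.23 ] ax [ 0.33 -0.28 -0.9 ]
[0.05, 0.09, -0.09] [-0.31, 0.06, 0.99] tcp [0.58  0.006 0.211] ax [ 0.43 -0.22 -0.87]
[-0.03, 0.18, -0.1] [-0.29, 0.05, 1.02] tcp [0.575 0.042 0.191] ax [ 0.49 -0.1  -0.86]
[-0.12, 0.21, -0.1] [-0.23, 0.02, 0.93] tcp [0.552 0.084 0.172] ax [ 0.5   0.04 -0.87]
34 2.42 [ 0.25  0.61 -0.73  2.38  2.16  0.61 -0.71]
34 2.44 [ 0.15  0.58 -0.59  2.38  2.26  0.
[... 257 characters left out ...]
7e-14)
[0.04, -0.32, -0.18] [-0.42, -0.05, 0.85] tcp [0.523 0.017 0.267] ax [ 0.09 -0.2  -0.98]
[0.09, -0.2, -0.12] [-0.37, 0.02, 0.92] tcp [ 0.541 -0.022  0.243] ax [ 0.2  -0.32 -0.93]
[0.1, -0.05, -0.09] [-0.34, 0.07, 0.96] tcp [ 0.562 -0.032  0.225] ax [ 0.34 -0.34 -0.88]
[0.07, 0.1, -0.09] [-0.32, 0.08, 0.99] tcp [ 0.576 -0.012  0.207] ax [ 0.46 -0.28 -0.84]
[-0.02, 0.22, -0.1] [-0.29, 0.07, 1.01] tcp [0.572 0.032 0.187] ax [ 0.55 -0.13 -0.83]
[-0.13, 0.26, -0.09] [-0.23, 0.02, 0.93] tcp [0.547 0.083 0.168] ax [ 0.56  0.04 -0.83]
out 0 13 [ 0.31  0.98 -1.18  2.09  1.17  0.99  0.1 ]
out 10 11 [ 0.16  0.8  -0.91  2.24  1.4   0.69 -0.16]
out 20 13 [ 0.04  0.76 -0.78  2.39  1.86  0.67 -0.66]
```

Run:
```python
from kin2 import *; from h import world,Y,observe
q0=np.array(observe()['joints'])
x,R=pose(world(-.126,-.048,.098),Y,32,.09,1)
q,e=ik(x,R,np.array([.24,.58,-.7,2.31,1.95,.5,-.5]));print(e,q.round(2))
for dx,dz in((-.07,.07),(-.08,.04),(-.09,.08)):
    p=[(a+np.array([dx,0,dz])*min(1,1.3*np.sin(np.pi*i/59)),b) for i,(a,b) in enumerate(path(q0,q))]
    r=simik(q0,p);print(dx,dz,r[0].round(2),r[1],r[2])
    c=q0
    for i in range(10,60,10): c,a,b=simik(c,p[i-9:i+1]);print(i,c.round(2),round(a,4),round(b,3))
    rows(p,10)
```

```text
2.7755575615628914e-15 [ 0.23  0.59 -0.7   2.35  2.08  0.54 -0.62]
-0.07 0.07 [ 0.2   0.58 -0.65  2.35  2.1   0.52 -0.65] 2.050222087198053e-12 5.786868614073618e-13
10 [ 0.15  0.3  -0.5   1.94  0.43  0.95 -1.63] 0.0 0.0
20 [ 0.17  0.26 -0.55  2.05  0.65  0.87 -1.32] 0.0 0.0
30 [ 0.18  0.28 -0.57  2.15  0.92  0.75 -1.06] 0.0 0.0
40 [ 0.19  0.29 -0.6   2.25  1.2   0.61 -0.83] 0.0 0.0
50 [ 0.18  0.41 -0.61  2.32  1.66  0.51 -0.74] 0.0 0.0
[-0.17, -0.3, 0.06] [-0.4, -0.08, 0.86] tcp [0.481 0.021 0.315] ax [ 0.1  -0.18 -0.98]
[-0.02, -0.18, 0.01] [-0.36, -0.0, 0.92] tcp [ 0.478 -0.014  0.317] ax [ 0.21 -0.29 -0.93]
[0.1, -0.04, -0.09] [-0.34, 0.05, 0.96] tcp [ 0.498 -0.022  0.299] ax [ 0.34 -0.31 -0.89]
[0.06, 0.09, -0.09] [-0.32, 0.07, 0.99] tcp [ 0.51  -0.003  0.281] ax [ 0.46 -0.25 -0.85]
[0.11, 0.2, -0.24] [-0.3, 0.07, 1.01] tcp [0.533 0.037 0.232] ax [ 0.52 -0.11 -0.84]
[0.08, 0.23, -0.31] [-0.24, 0.03, 0.93] tcp [0.549 0.083 0.17 ] ax [ 0.53  0.04 -0.85]
-0.08 0.04 [ 0.17  0.57 -0.6   2.35  2.14  0.49 -0.69] 1.3100443903944585e-12 1.1595920558293378e-13
10 [ 0.14  0.32 -0.49  1.98 
[... 979 characters left out ...]
.0 0.0
30 [ 0.19  0.23 -0.58  2.18  0.88  0.74 -1.04] 0.0 0.0
40 [ 0.2   0.24 -0.61  2.28  1.16  0.6  -0.79] 0.0 0.0
50 [ 0.18  0.38 -0.61  2.34  1.64  0.51 -0.74] 0.0 0.0
[-0.23, -0.3, 0.1] [-0.4, -0.08, 0.86] tcp [0.468 0.021 0.322] ax [ 0.1  -0.18 -0.98]
[-0.05, -0.18, 0.03] [-0.36, -0.0, 0.92] tcp [ 0.458 -0.014  0.327] ax [ 0.21 -0.29 -0.93]
[0.1, -0.04, -0.09] [-0.34, 0.05, 0.96] tcp [ 0.478 -0.022  0.309] ax [ 0.34 -0.31 -0.89]
[0.06, 0.09, -0.09] [-0.32, 0.07, 0.99] tcp [ 0.49  -0.003  0.291] ax [ 0.46 -0.25 -0.85]
[0.15, 0.2, -0.26] [-0.3, 0.07, 1.01] tcp [0.521 0.037 0.238] ax [ 0.52 -0.11 -0.84]
[0.14, 0.23, -0.34] [-0.24, 0.03, 0.93] tcp [0.549 0.083 0.17 ] ax [ 0.53  0.04 -0.85]
```

>>> jog_arm --steps '[{"linear": [-0.17, -0.3, 0.06], "delta_rot": [-0.4, -0.08, 0.86]}, {"linear": [-0.17, -0.3, 0.06], "delta_rot": [-0.4, -0.08, 0.86]}, {"linear": [-0.17, -0.3, 0.06], "delta_rot": [-0.4, -0.08, 0.86]}, {"linear": [-0.17, -0.3, 0.06], "delta_rot": [-0.4, -0.08, 0.86]}, {"linear": [-0.17, -0.3, 0.06], "delta_rot": [-0.4, -0.08, 0.86]}]'

```text
clock: 5.8
tool_pos: [0.4806, 0.0229, 0.3149]
tool_rot: [2.934, 0.008, 0.534]
ft_force: [-0.5, 0.7, 0.5]
opening: 0.0852
grip_force: 0.0
```

>>> jog_arm --steps '[{"linear": [-0.02, -0.18, 0.01], "delta_rot": [-0.36, 0, 0.92]}, {"linear": [-0.02, -0.18, 0.01], "delta_rot": [-0.36, 0, 0.92]}, {"linear": [-0.02, -0.18, 0.01], "delta_rot": [-0.36, 0, 0.92]}, {"linear": [-0.02, -0.18, 0.01], "delta_rot": [-0.36, 0, 0.92]}, {"linear": [-0.02, -0.18, 0.01], "delta_rot": [-0.36, 0, 0.92]}]'

```text
clock: 6.3
tool_pos: [0.4765, -0.0132, 0.3166]
tool_rot: [2.801, 0.138, 1.006]
ft_force: [-0.1, 0.2, 0.5]
opening: 0.0852
grip_force: 0.0
```

>>> jog_arm --steps '[{"linear": [0.1, -0.04, -0.09], "delta_rot": [-0.34, 0.05, 0.96]}, {"linear": [0.1, -0.04, -0.09], "delta_rot": [-0.34, 0.05, 0.96]}, {"linear": [0.1, -0.04, -0.09], "delta_rot": [-0.34, 0.05, 0.96]}, {"linear": [0.1, -0.04, -0.09], "delta_rot": [-0.34, 0.05, 0.96]}, {"linear": [0.1, -0.04, -0.09], "delta_rot": [-0.34, 0.05, 0.96]}]'

```text
clock: 6.8
tool_pos: [0.4965, -0.0217, 0.2986]
tool_rot: [2.77, 0.313, 1.501]
ft_force: [-0.0, 0.3, 0.4]
opening: 0.0851
grip_force: 0.0
```

>>> jog_arm --steps '[{"linear": [0.06, 0.09, -0.09], "delta_rot": [-0.32, 0.07, 0.99]}, {"linear": [0.06, 0.09, -0.09], "delta_rot": [-0.32, 0.07, 0.99]}, {"linear": [0.06, 0.09, -0.09], "delta_rot": [-0.32, 0.07, 0.99]}, {"linear": [0.06, 0.09, -0.09], "delta_rot": [-0.32, 0.07, 0.99]}, {"linear": [0.06, 0.09, -0.09], "delta_rot": [-0.32, 0.07, 0.99]}]'

```text
clock: 7.3
tool_pos: [0.5088, -0.0041, 0.2808]
tool_rot: [2.844, 0.467, 2.047]
ft_force: [0.4, -0.2, 0.6]
opening: 0.0853
grip_force: 0.0
```

>>> jog_arm --steps '[{"linear": [0.11, 0.2, -0.24], "delta_rot": [-0.3, 0.07, 1]}, {"linear": [0.11, 0.2, -0.24], "delta_rot": [-0.3, 0.07, 1]}, {"linear": [0.11, 0.2, -0.24], "delta_rot": [-0.3, 0.07, 1]}, {"linear": [0.11, 0.2, -0.24], "delta_rot": [-0.3, 0.07, 1]}, {"linear": [0.11, 0.2, -0.24], "delta_rot": [-0.3, 0.07, 1]}]'

```text
clock: 7.8
tool_pos: [0.5314, 0.0358, 0.2328]
tool_rot: [2.997, 0.552, 2.646]
ft_force: [0.8, 0.1, -0.4]
opening: 0.0855
grip_force: 0.0
```

```bash
cat > go.py <<'E'
from kin2 import *; from h import world,Y,observe
def go(g,yaw,tilt,back=0,flip=1):
    o=observe();q=np.array(o['joints']);R0=Ro.from_euler('xyz',o['tool_rot']);x0=np.array(o['tool_pos'])
    x,R=pose(g,yaw,tilt,back,flip);rv=(R*R0.inv()).as_rotvec()
    p=[(x0+(x-x0)*t,Ro.from_rotvec(rv*t)*R0) for t in np.linspace(0,1,20)]
    s=simik(q,p)
    print('t',round(float(o['clock']),2),'lin',((x-x0)/.2).round(3).tolist(),'rot',(rv/np.radians(30)).round(3).tolist(),'F',np.round(o['ft_force'],1),'open',round(float(o['opening']),4),'q',q.round(2),'->',s[0].round(2),round(s[1],4),round(s[2],3))
E
python3 -c "
from go import *
go(world(-.126,-.048,.098),Y,32,.09)"
```

```text
t 7.8 lin [0.089, 0.238, -0.313] rot [-0.234, 0.038, 0.948] F [ 0.8  0.1 -0.4] open 0.0855 q [ 0.16  0.4  -0.59  2.32  1.66  0.51 -0.76] -> [ 0.19  0.58 -0.64  2.35  2.11  0.51 -0.66] 0.0 0.0
```

>>> jog_arm --steps '[{"linear": [0.09, 0.24, -0.15], "delta_rot": [-0.234, 0.038, 0.948]}, {"linear": [0.09, 0.24, -0.15], "delta_rot": [-0.234, 0.038, 0.948]}, {"linear": [0.09, 0.24, -0.15], "delta_rot": [-0.234, 0.038, 0.948]}, {"linear": [0.09, 0.24, -0.31], "delta_rot": [-0.234, 0.038, 0.948]}, {"linear": [0.09, 0.24, -0.31], "delta_rot": [-0.234, 0.038, 0.948]}, {"linear": [0.09, 0.24, -0.31], "delta_rot": [-0.234, 0.038, 0.948]}]' --gripper -0.4

```text
clock: 8.4
tool_pos: [0.549, 0.0849, 0.1707]
tool_rot: [3.141, 0.557, -3.063]
ft_force: [-0.6, -0.2, 1.0]
opening: 0.0597
grip_force: 0.0
```

```bash
python3 -c "
from go import *
go(world(-.126,-.048,.098),Y,32,0)
from h import grab
grab('wrist','w1.png')"
```

```text
t 8.4 lin [0.238, 0.011, -0.385] rot [-0.001, -0.004, -0.002] F [-0.6 -0.2  1. ] open 0.0597 q [ 0.19  0.58 -0.64  2.34  2.1   0.51 -0.66] -> [ 0.19  0.8  -0.64  2.26  2.25  0.64 -0.71] 0.0 0.0
```

View pics/w1.png

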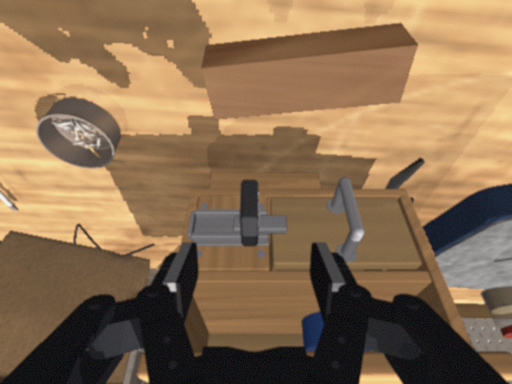

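The wrist view shows the knob at (249,212), midway between the fingers (x≈180 and 320), with the handle clear on the right at (348,210).

>>> jog_arm --steps '[{"linear": [0.06, 0.003, -0.1], "delta_rot": [0, 0, 0]}, {"linear": [0.12, 0.006, -0.19], "delta_rot": [0, 0, 0]}, {"linear": [0.18, 0.01, -0.29], "delta_rot": [0, 0, 0]}, {"linear": [0.238, 0.011, -0.385], "delta_rot": [0, 0, 0]}, {"linear": [0.238, 0.011, -0.385], "delta_rot": [0, 0, 0]}]'

```text
clock: 8.95
tool_pos: [0.5977, 0.087, 0.0937]
tool_rot: [-3.14, 0.558, -3.061]
ft_force: [-0.7, -0.2, -0.7]
opening: 0.0598
grip_force: 0.0
```

>>> jog_arm --steps '[{"linear": [0, 0, 0], "delta_rot": [0, 0, 0]}, {"linear": [0, 0, 0], "delta_rot": [0, 0, 0]}, {"linear": [0, 0, 0], "delta_rot": [0, 0, 0]}, {"linear": [0, 0, 0], "delta_rot": [0, 0, 0]}, {"linear": [0, 0, 0], "delta_rot": [0, 0, 0]}, {"linear": [0, 0, 0], "delta_rot": [0, 0, 0]}, {"linear": [0, 0, 0], "delta_rot": [0, 0, 0]}]' --gripper 1

```text
clock: 9.65
tool_pos: [0.5964, 0.0871, 0.0955]
tool_rot: [-3.139, 0.56, -3.057]
ft_force: [-3.7, -0.5, 7.6]
opening: 0.0129
grip_force: 58.3
```

```bash
python3 -c "
from go import *
go(world(-.126,-.085,.098),Y,32,0);print(.036*np.array([np.sin(Y),-np.cos(Y)])/.2)"
```

```text
t 9.65 lin [0.016, -0.184, -0.009] rot [0.004, 0.003, -0.011] F [-3.7 -0.5  7.6] open 0.0129 q [ 0.19  0.8  -0.64  2.26  2.25  0.64 -0.71] -> [ 0.28  0.8  -0.64  2.27  2.31  0.6  -0.69] 0.0 0.0
[ 0.01393472 -0.17945981]
```

>>> jog_arm --steps '[{"linear": [0.003, -0.04, 0], "delta_rot": [0, 0, 0]}, {"linear": [0.006, -0.08, 0], "delta_rot": [0, 0, 0]}, {"linear": [0.009, -0.12, 0], "delta_rot": [0, 0, 0]}, {"linear": [0.012, -0.16, 0], "delta_rot": [0, 0, 0]}, {"linear": [0.014, -0.175, 0], "delta_rot": [0, 0, 0]}, {"linear": [0.014, -0.18, 0], "delta_rot": [0, 0, 0]}, {"linear": [0.014, -0.185, 0], "delta_rot": [0, 0, 0]}, {"linear": [0.014, -0.185, 0], "delta_rot": [0, 0, 0]}]'

```text
clock: 10.45
tool_pos: [0.599, 0.0538, 0.0955]
tool_rot: [3.139, 0.56, -3.053]
ft_force: [-3.0, 6.1, 6.0]
opening: 0.0129
grip_force: 59.1
```

>>> jog_arm --steps '[{"linear": [0, -0.02, 0], "delta_rot": [0, 0, 0]}, {"linear": [0.001, -0.04, 0], "delta_rot": [0, 0, 0]}, {"linear": [0.001, -0.04, 0], "delta_rot": [0, 0, 0]}, {"linear": [0.001, -0.04, 0], "delta_rot": [0, 0, 0]}]'

```text
clock: 10.85
tool_pos: [0.599, 0.0533, 0.0956]
tool_rot: [3.129, 0.559, -3.047]
ft_force: [2.2, 19.8, -0.7]
opening: 0.0134
grip_force: 59.3
```

>>> jog_arm --steps '[{"linear": [0, 0.02, 0], "delta_rot": [0, 0, 0]}, {"linear": [0, 0.035, 0], "delta_rot": [0, 0, 0]}, {"linear": [0, 0.035, 0], "delta_rot": [0, 0, 0]}]'

```text
clock: 11.15
tool_pos: [0.599, 0.0537, 0.0955]
tool_rot: [3.138, 0.559, -3.052]
ft_force: [-3.0, 7.3, 6.6]
opening: 0.0129
grip_force: 60.8
```

>>> jog_arm --steps '[{"linear": [0, 0, 0], "delta_rot": [0, 0, 0]}, {"linear": [0, 0, 0], "delta_rot": [0, 0, 0]}, {"linear": [0, 0, 0], "delta_rot": [0, 0, 0]}, {"linear": [0, 0, 0], "delta_rot": [0, 0, 0]}]' --gripper -0.2

```text
clock: 11.55
tool_pos: [0.5993, 0.0483, 0.0938]
tool_rot: [-3.139, 0.558, -3.058]
ft_force: [0.6, 0.2, -1.4]
opening: 0.0515
grip_force: 0.0
```

>>> jog_arm --steps '[{"linear": [-0.1, 0, 0.17], "delta_rot": [0, 0, 0]}, {"linear": [-0.22, 0, 0.35], "delta_rot": [0, 0, 0]}, {"linear": [-0.22, 0, 0.35], "delta_rot": [0, 0, 0]}, {"linear": [-0.22, 0, 0.35], "delta_rot": [0, 0, 0]}]'

```text
clock: 11.95
tool_pos: [0.5558, 0.0487, 0.1649]
tool_rot: [-3.139, 0.56, -3.057]
ft_force: [1.0, 0.1, -0.5]
opening: 0.051
grip_force: 0.0
```

```bash
python3 -c "
from go import *
from h import *
go(world(-.1175,.0345,.09),Y,32,.08)
for n in ('side','top'):
    d=get_image(n);C=cab(pts(d))
    m=(C[...,0]>-.14)&(C[...,0]<-.112)&(abs(C[...,1])<.12)&(C[...,2]>.07)&(C[...,2]<.122)
    for a,b in((-.12,-.02),(.0,.08)):
        q=C[m&(C[...,1]>a)&(C[...,1]<b)];
        if len(q):print(n,len(q),np.percentile(q,[3,50,97],0).round(4).tolist())
"
```

```text
t 11.95 lin [0.004, 0.59, -0.057] rot [0.005, 0.003, -0.011] F [ 1.   0.1 -0.5] open 0.051 q [ 0.28  0.59 -0.64  2.35  2.2   0.48 -0.66] -> [-0.01  0.64 -0.64  2.28  1.98  0.61 -0.68] 0.0 0.0
side 79 [[-0.1361, -0.0841, 0.076], [-0.1253, -0.0749, 0.1008], [-0.1143, -0.0685, 0.1178]]
side 37 [[-0.1224, 0.0333, 0.0711], [-0.1181, 0.0361, 0.0969], [-0.114, 0.0434, 0.1192]]
top 55 [[-0.1347, -0.0854, 0.086], [-0.1267, -0.0782, 0.1143], [-0.114, -0.0723, 0.118]]
top 26 [[-0.1216, 0.0298, 0.0769], [-0.119, 0.0343, 0.1121], [-0.1129, 0.0389, 0.1216]]
```

```bash
python3 -c "
from h import *
for f,n in (('a','side'),('b','top')):
    C0=cab(np.load(f+'.npz')['P']);d=get_image(n);C1=cab(pts(d))
    r=[]
    for C in(C0,C1):
        m=(C[...,0]>-.14)&(C[...,0]<-.112)&(C[...,1]>-.12)&(C[...,1]<-.02)&(C[...,2]>.07)&(C[...,2]<.122)
        q=C[m];r.append([len(q),*np.percentile(q[:,1],[3,25,50,75,97]).round(4)])
    print(n,r)
"
```

```text
side [[84, np.float64(-0.0535), np.float64(-0.0473), np.float64(-0.0446), np.float64(-0.0425), np.float64(-0.038)], [79, np.float64(-0.0844), np.float64(-0.0778), np.float64(-0.0753), np.float64(-0.0724), np.float64(-0.0689)]]
top [[57, np.float64(-0.0548), np.float64(-0.0509), np.float64(-0.0472), np.float64(-0.0438), np.float64(-0.0411)], [55, np.float64(-0.0856), np.float64(-0.0819), np.float64(-0.078), np.float64(-0.0745), np.float64(-0.0726)]]
```

>>> jog_arm --steps '[{"linear": [0, 0.25, -0.02], "delta_rot": [0, 0, 0]}, {"linear": [0.004, 0.5, -0.05], "delta_rot": [0, 0, 0]}, {"linear": [0.004, 0.59, -0.057], "delta_rot": [0, 0, 0]}, {"linear": [0.004, 0.59, -0.057], "delta_rot": [0, 0, 0]}, {"linear": [0.004, 0.59, -0.057], "delta_rot": [0, 0, 0]}]'

```text
clock: 12.65
tool_pos: [0.556, 0.1668, 0.1514]
tool_rot: [-3.139, 0.556, -3.057]
ft_force: [0.3, -1.0, -0.4]
opening: 0.0514
grip_force: 0.0
```

```bash
python3 -c "
from go import *
go(world(-.1175,.0345,.09),Y,32,0)
from h import grab
grab('wrist','w2.png')"
```

```text
t 12.65 lin [0.214, 0.016, -0.328] rot [0.004, -0.004, -0.011] F [ 0.3 -1.  -0.4] open 0.0514 q [-0.01  0.65 -0.63  2.28  1.99  0.61 -0.69] -> [ 0.    0.82 -0.62  2.2   2.13  0.69 -0.74] 0.0 0.0
```

View pics/w2.png

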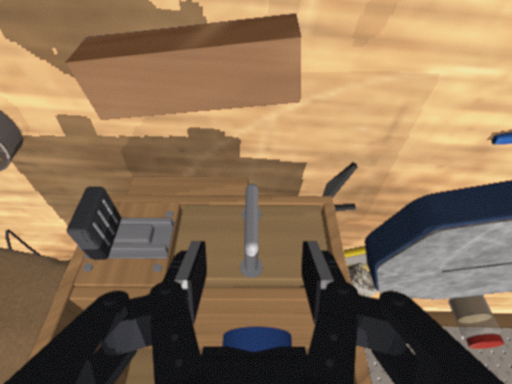

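The wrist view shows the handle centred at (251,230). But both cameras put the knob's travel at about 31 mm, not 35, and the grip showed axial contact, so the fingertips probably rubbed the bolt. I'll regrip a little farther out and finish the slide.

```bash
python3 -c "
from go import *
go(world(-.126,-.079,.098),Y,32,.08)
go(world(-.126,-.079,.098),Y,32,.01)"
```

```text
t 12.7 lin [0.004, -0.564, 0.051] rot [0.005, -0.004, -0.008] F [-0.4 -0.1  0.4] open 0.0513 q [-0.01  0.65 -0.63  2.28  1.99  0.61 -0.69] -> [ 0.27  0.6  -0.63  2.34  2.2   0.49 -0.67] 0.0 0.0
t 12.7 lin [0.189, -0.549, -0.246] rot [0.005, -0.004, -0.008] F [-0.4 -0.1  0.4] open 0.0513 q [-0.01  0.65 -0.63  2.28  1.99  0.61 -0.69] -> [ 0.26  0.77 -0.63  2.28  2.3   0.59 -0.7 ] 0.0 0.0
```

>>> jog_arm --steps '[{"linear": [0, -0.25, 0.04], "delta_rot": [0, 0, 0]}, {"linear": [0.004, -0.5, 0.05], "delta_rot": [0, 0, 0]}, {"linear": [0.004, -0.56, 0.05], "delta_rot": [0, 0, 0]}, {"linear": [0.004, -0.56, 0.05], "delta_rot": [0, 0, 0]}, {"linear": [0.1, -0.555, -0.1], "delta_rot": [0, 0, 0]}, {"linear": [0.189, -0.549, -0.246], "delta_rot": [0, 0, 0]}, {"linear": [0.189, -0.549, -0.246], "delta_rot": [0, 0, 0]}]'

```text
clock: 13.4
tool_pos: [0.5939, 0.057, 0.0993]
tool_rot: [3.141, 0.553, -3.061]
ft_force: [-0.9, -0.2, 0.2]
opening: 0.0512
grip_force: 0.0
```

>>> jog_arm --steps '[{"linear": [0, 0, 0], "delta_rot": [0, 0, 0]}, {"linear": [0, 0, 0], "delta_rot": [0, 0, 0]}, {"linear": [0, 0, 0], "delta_rot": [0, 0, 0]}, {"linear": [0, 0, 0], "delta_rot": [0, 0, 0]}, {"linear": [0, 0, 0], "delta_rot": [0, 0, 0]}, {"linear": [0, 0, 0], "delta_rot": [0, 0, 0]}]' --gripper 1

```text
clock: 14.0
tool_pos: [0.5935, 0.0572, 0.1048]
tool_rot: [-3.139, 0.559, -3.056]
ft_force: [-5.8, -1.5, 8.8]
opening: 0.0127
grip_force: 60.9
```

>>> jog_arm --steps '[{"linear": [0, -0.02, 0], "delta_rot": [0, 0, 0]}, {"linear": [0.002, -0.035, 0], "delta_rot": [0, 0, 0]}, {"linear": [0.003, -0.045, 0], "delta_rot": [0, 0, 0]}, {"linear": [0.003, -0.045, 0], "delta_rot": [0, 0, 0]}, {"linear": [0.003, -0.045, 0], "delta_rot": [0, 0, 0]}]'

```text
clock: 14.5
tool_pos: [0.5937, 0.0532, 0.1047]
tool_rot: [3.138, 0.558, -3.052]
ft_force: [-5.4, 6.8, 6.6]
opening: 0.0124
grip_force: 60.8
```

>>> jog_arm --steps '[{"linear": [0, 0.01, 0], "delta_rot": [0, 0, 0]}, {"linear": [0, 0.02, 0], "delta_rot": [0, 0, 0]}, {"linear": [0, 0.02, 0], "delta_rot": [0, 0, 0]}, {"linear": [0, 0.02, 0], "delta_rot": [0, 0, 0]}]'

```text
clock: 14.9
tool_pos: [0.5937, 0.0535, 0.1047]
tool_rot: [-3.141, 0.559, -3.055]
ft_force: [-8.0, 0.4, 11.5]
opening: 0.0124
grip_force: 61.5
```

>>> jog_arm --steps '[{"linear": [-0.01, 0, 0.015], "delta_rot": [0, 0, 0]}, {"linear": [-0.01, 0, 0.015], "delta_rot": [0, 0, 0]}, {"linear": [-0.01, 0, 0.015], "delta_rot": [0, 0, 0]}, {"linear": [-0.01, 0, 0.015], "delta_rot": [0, 0, 0]}]' --gripper -0.2

```text
clock: 15.3
tool_pos: [0.5928, 0.0522, 0.1064]
tool_rot: [-3.14, 0.558, -3.057]
ft_force: [0.6, 0.4, 0.1]
opening: 0.0512
grip_force: 0.0
```

>>> jog_arm --steps '[{"linear": [-0.1, 0, 0.16], "delta_rot": [0, 0, 0]}, {"linear": [-0.2, 0, 0.3], "delta_rot": [0, 0, 0]}, {"linear": [-0.2, 0, 0.3], "delta_rot": [0, 0, 0]}, {"linear": [-0.2, 0, 0.3], "delta_rot": [0, 0, 0]}]'

```text
clock: 15.7
tool_pos: [0.5531, 0.0522, 0.167]
tool_rot: [-3.139, 0.56, -3.057]
ft_force: [0.1, -0.5, 0.1]
opening: 0.0512
grip_force: 0.0
```

```bash
cat > knob.py <<'E'
from h import *
for f,n in (('a','side'),('b','top')):
    C0=cab(np.load(f+'.npz')['P']);d=get_image(n);C1=cab(pts(d))
    r=[]
    for C in(C0,C1):
        m=(C[...,0]>-.14)&(C[...,0]<-.112)&(C[...,1]>-.12)&(C[...,1]<-.02)&(C[...,2]>.07)&(C[...,2]<.122)
        q=C[m];r.append(np.percentile(q[:,1],[3,25,50,75,97]).round(4))
    print(n,r[1]-r[0])
E
python3 knob.py; python3 -c "
from go import *
go(world(-.1175,.0345,.09),Y,32,.08)"
```

```text
side [-0.0336 -0.03   -0.0309 -0.0302 -0.0314]
top [-0.0309 -0.0305 -0.0306 -0.0303 -0.0312]
t 15.8 lin [0.017, 0.573, -0.061] rot [0.003, -0.001, -0.01] F [ 0.4 -0.4  0.7] open 0.051 q [ 0.27  0.59 -0.63  2.35  2.19  0.48 -0.66] -> [-0.01  0.64 -0.63  2.28  1.98  0.6  -0.69] 0.0 0.0
```

Run:
```python
from h import *
d=get_image('wrist');C=cab(pts(d))
cv2.imwrite('pics/w3.png',cv2.resize(d['pixels'][150:300,100:400],None,fx=2.6,fy=2.6,interpolation=cv2.INTER_CUBIC)[...,::-1])
def ext(m,l): 
    q=C[m]; print(l,len(q),np.percentile(q,[1,50,99],0).round(4).tolist())
b=(C[...,1]>-.125)&(C[...,1]<.0)&(C[...,2]>.075)&(C[...,2]<.125)
ext(b&(C[...,0]>-.14)&(C[...,0]<-.11),'knob')
g=b&(C[...,0]>-.105)&(C[...,0]<-.0865)
h=np.histogram(C[g][:,1],np.arange(-.125,.001,.005));print(h[0])
ext(b&(C[...,0]>-.086)&(C[...,0]<-.078),'panel')
```

```text
knob 1077 [[-0.1347, -0.0885, 0.0765], [-0.133, -0.0813, 0.104], [-0.111, -0.074, 0.1145]]
[  0   0   0   0 130  92 163  36  36  40 116 172 167 175 170  94  75  64
   6   0   0   0   0   0   0]
panel 3873 [[-0.0852, -0.1105, 0.0762], [-0.0808, -0.0547, 0.1067], [-0.0791, -0.0007, 0.1246]]
```

View pics/w3.png

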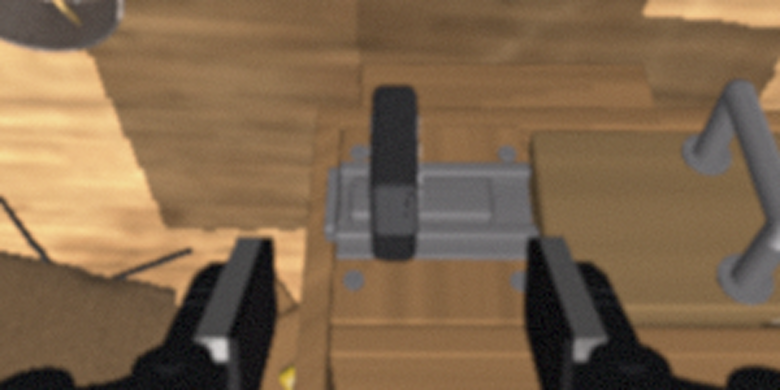

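The view shows the knob at (395,175) on its plate, with the bolt's nose clear of the drawer edge at x=530. Both pinch pushes stopped at the same place. As a cheap independent check, I'll push once more with the closed fingers from the left side.

```bash
python3 -c "
from go import *
go(world(-.128,-.035,.1),Y,32,.08)
go(world(-.128,-.035,.1),Y,32,.005)"
```

```text
t 15.85 lin [-0.008, 0.222, -0.01] rot [0.002, -0.002, -0.01] F [ 0.4 -0.2  0.7] open 0.0513 q [ 0.27  0.59 -0.63  2.35  2.19  0.48 -0.66] -> [ 0.16  0.6  -0.64  2.34  2.11  0.53 -0.68] 0.0 0.0
t 15.85 lin [0.19, 0.237, -0.328] rot [0.002, -0.002, -0.01] F [ 0.4 -0.2  0.7] open 0.0513 q [ 0.27  0.59 -0.63  2.35  2.19  0.48 -0.66] -> [ 0.16  0.78 -0.64  2.27  2.22  0.64 -0.72] 0.0 0.0
```

>>> jog_arm --steps '[{"linear": [-0.01, 0.22, -0.01], "delta_rot": [0, 0, 0]}, {"linear": [-0.01, 0.22, -0.01], "delta_rot": [0, 0, 0]}, {"linear": [-0.01, 0.22, -0.01], "delta_rot": [0, 0, 0]}, {"linear": [-0.01, 0.22, -0.01], "delta_rot": [0, 0, 0]}, {"linear": [0.1, 0.23, -0.17], "delta_rot": [0, 0, 0]}, {"linear": [0.19, 0.237, -0.328], "delta_rot": [0, 0, 0]}, {"linear": [0.19, 0.237, -0.328], "delta_rot": [0, 0, 0]}]' --gripper 1

```text
clock: 16.55
tool_pos: [0.5904, 0.0974, 0.0955]
tool_rot: [-3.14, 0.551, -3.062]
ft_force: [-0.9, -0.4, 0.7]
opening: 0.0002
grip_force: 0.0
```

>>> jog_arm --steps '[{"linear": [0, -0.04, 0], "delta_rot": [0, 0, 0]}, {"linear": [0.006, -0.08, 0], "delta_rot": [0, 0, 0]}, {"linear": [0.01, -0.12, 0], "delta_rot": [0, 0, 0]}, {"linear": [0.012, -0.15, 0], "delta_rot": [0, 0, 0]}, {"linear": [0.012, -0.15, 0], "delta_rot": [0, 0, 0]}]'

```text
clock: 17.05
tool_pos: [0.5925, 0.074, 0.1027]
tool_rot: [3.137, 0.559, -3.052]
ft_force: [0.0, 9.5, -1.5]
opening: 0.0001
grip_force: 4.4
```

>>> jog_arm --steps '[{"linear": [0, -0.02, 0], "delta_rot": [0, 0, 0]}, {"linear": [0.001, -0.035, 0], "delta_rot": [0, 0, 0]}, {"linear": [0.001, -0.035, 0], "delta_rot": [0, 0, 0]}, {"linear": [0.001, -0.035, 0], "delta_rot": [0, 0, 0]}]'

```text
clock: 17.45
tool_pos: [0.5924, 0.0735, 0.1029]
tool_rot: [3.129, 0.559, -3.046]
ft_force: [2.8, 19.6, -5.9]
opening: 0.0
grip_force: 9.2
```

>>> jog_arm --steps '[{"linear": [0, 0.05, 0], "delta_rot": [0, 0, 0]}, {"linear": [0, 0.1, 0], "delta_rot": [0, 0, 0]}, {"linear": [-0.1, 0.12, 0.17], "delta_rot": [0, 0, 0]}, {"linear": [-0.2, 0.3, 0.3], "delta_rot": [0, 0, 0]}, {"linear": [-0.2, 0.45, 0.3], "delta_rot": [0, 0, 0]}, {"linear": [-0.2, 0.45, 0.3], "delta_rot": [0, 0, 0]}]'

```text
clock: 18.05
tool_pos: [0.5534, 0.1577, 0.1635]
tool_rot: [3.14, 0.563, -3.052]
ft_force: [0.2, 1.0, -0.3]
opening: 0.0002
grip_force: 0.0
```

```bash
python3 knob.py; python3 -c "
from go import *
go(world(-.1175,.0345,.09),Y,32,.08)"
```

```text
side [-0.0309 -0.0298 -0.0306 -0.0294 -0.0306]
top [-0.0306 -0.0307 -0.0307 -0.0303 -0.0314]
t 18.15 lin [0.016, 0.071, -0.04] rot [0.005, 0.003, -0.011] F [ 0.4 -0.3 -0.2] open -0.0001 q [ 0.01  0.62 -0.62  2.3   2.    0.58 -0.68] -> [-0.02  0.64 -0.62  2.28  1.98  0.6  -0.69] 0.0 0.0
```

The stop is hard and in the same place, so the lock is fully open. Next is the handle.

>>> jog_arm --steps '[{"linear": [0.016, 0.071, -0.04], "delta_rot": [0, 0, 0]}, {"linear": [0.016, 0.071, -0.04], "delta_rot": [0, 0, 0]}, {"linear": [0.016, 0.071, -0.04], "delta_rot": [0, 0, 0]}, {"linear": [0.016, 0.071, -0.04], "delta_rot": [0, 0, 0]}, {"linear": [0.016, 0.071, -0.04], "delta_rot": [0, 0, 0]}]' --gripper -0.2

```text
clock: 18.65
tool_pos: [0.5564, 0.1658, 0.1528]
tool_rot: [-3.139, 0.558, -3.058]
ft_force: [0.2, 0.4, 0.3]
opening: 0.051
grip_force: 0.0
```

>>> jog_arm --steps '[{"linear": [0.07, 0.005, -0.11], "delta_rot": [0, 0, 0]}, {"linear": [0.14, 0.01, -0.22], "delta_rot": [0, 0, 0]}, {"linear": [0.2, 0.015, -0.31], "delta_rot": [0, 0, 0]}, {"linear": [0.2, 0.015, -0.31], "delta_rot": [0, 0, 0]}, {"linear": [0.2, 0.015, -0.31], "delta_rot": [0, 0, 0]}]'

```text
clock: 19.15
tool_pos: [0.5958, 0.1697, 0.0906]
tool_rot: [-3.14, 0.557, -3.057]
ft_force: [-1.3, -0.4, -0.3]
opening: 0.0513
grip_force: 0.0
```

>>> jog_arm --steps '[{"linear": [0, 0, 0], "delta_rot": [0, 0, 0]}, {"linear": [0, 0, 0], "delta_rot": [0, 0, 0]}, {"linear": [0, 0, 0], "delta_rot": [0, 0, 0]}, {"linear": [0, 0, 0], "delta_rot": [0, 0, 0]}, {"linear": [0, 0, 0], "delta_rot": [0, 0, 0]}, {"linear": [0, 0, 0], "delta_rot": [0, 0, 0]}, {"linear": [0, 0, 0], "delta_rot": [0, 0, 0]}]' --gripper 1

```text
clock: 19.85
tool_pos: [0.5965, 0.1682, 0.0919]
tool_rot: [-3.137, 0.56, -3.058]
ft_force: [-3.3, -4.7, 6.0]
opening: 0.0084
grip_force: 58.6
```

```bash
python3 -c "
from go import *
for d,t in((.05,28),(.07,26),(.1,20),(.145,14),(.145,18)): go(world(-.1175-d,.0345,.091),Y,t,.003)"
```

```text
t 19.85 lin [-0.246, -0.011, -0.013] rot [-0.004, 0.136, -0.007] F [-3.3 -4.7  6. ] open 0.0084 q [-0.01  0.81 -0.61  2.21  2.12  0.68 -0.74] -> [-0.02  0.77 -0.63  2.28  2.06  0.65 -0.75] 0.0 0.0
t 19.85 lin [-0.346, -0.019, -0.013] rot [-0.009, 0.202, -0.007] F [-3.3 -4.7  6. ] open 0.0084 q [-0.01  0.81 -0.61  2.21  2.12  0.68 -0.74] -> [-0.03  0.76 -0.62  2.3   2.02  0.63 -0.73] 0.0 0.0
t 19.85 lin [-0.497, -0.031, -0.014] rot [-0.025, 0.401, -0.008] F [-3.3 -4.7  6. ] open 0.0084 q [-0.01  0.81 -0.61  2.21  2.12  0.68 -0.74] -> [-0.06  0.71 -0.57  2.29  1.83  0.5  -0.57] 0.0 0.0
t 19.85 lin [-0.722, -0.048, -0.014] rot [-0.041, 0.601, -0.008] F [-3.3 -4.7  6. ] open 0.0084 q [-0.01  0.81 -0.61  2.21  2.12  0.68 -0.74] -> [-0.09  0.67 -0.53  2.32  1.61  0.41 -0.4 ] 0.0 0.0
t 19.85 lin [-0.721, -0.048, -0.014] rot [-0.03, 0.468, -0.008] F [-3.3 -4.7  6. ] open 0.0084 q [-0.01  0.81 -0.61  2.21  2.12  0.68 -0.74] -> [-0.06  0.69 -0.61  2.38  1.84  0.52 -0.65] 0.0 0.0
```

>>> jog_arm --steps '[{"linear": [-0.05, -0.004, 0], "delta_rot": [0, 0.03, 0]}, {"linear": [-0.11, -0.009, 0], "delta_rot": [0, 0.07, 0]}, {"linear": [-0.17, -0.013, 0], "delta_rot": [0, 0.1, 0]}, {"linear": [-0.23, -0.018, -0.003], "delta_rot": [-0.005, 0.14, 0]}, {"linear": [-0.29, -0.022, -0.005], "delta_rot": [-0.007, 0.18, 0]}, {"linear": [-0.35, -0.026, -0.006], "delta_rot": [-0.01, 0.22, 0]}, {"linear": [-0.41, -0.03, -0.007], "delta_rot": [-0.015, 0.26, 0]}, {"linear": [-0.47, -0.035, -0.008], "delta_rot": [-0.02, 0.3, 0]}, {"linear": [-0.53, -0.04, -0.008], "delta_rot": [-0.02, 0.34, 0]}, {"linear": [-0.59, -0.045, -0.008], "delta_rot": [-0.025, 0.38, 0]}, {"linear": [-0.64, -0.048, -0.008], "delta_rot": [-0.028, 0.42, 0]}, {"linear": [-0.68, -0.05, -0.008], "delta_rot": [-0.03, 0.45, 0]}]'

```text
clock: 21.05
tool_pos: [0.4591, 0.1577, 0.0888]
tool_rot: [-3.141, 0.32, -3.06]
ft_force: [3.2, -4.3, -5.9]
opening: 0.0075
grip_force: 60.6
```

>>> jog_arm --steps '[{"linear": [-0.02, -0.001, 0], "delta_rot": [0, 0, 0]}, {"linear": [-0.035, -0.002, 0], "delta_rot": [0, 0, 0]}, {"linear": [-0.05, -0.004, 0], "delta_rot": [0, 0, 0]}, {"linear": [-0.05, -0.004, 0], "delta_rot": [0, 0, 0]}]'

```text
clock: 21.45
tool_pos: [0.4493, 0.157, 0.0884]
tool_rot: [-3.141, 0.319, -3.06]
ft_force: [5.1, -5.3, -8.7]
opening: 0.0071
grip_force: 59.6
```

>>> jog_arm --steps '[{"linear": [-0.02, -0.001, 0], "delta_rot": [0, 0, 0]}, {"linear": [-0.04, -0.002, 0], "delta_rot": [0, 0, 0]}, {"linear": [-0.04, -0.002, 0], "delta_rot": [0, 0, 0]}]'

```text
clock: 21.75
tool_pos: [0.4405, 0.159, 0.0886]
tool_rot: [3.138, 0.318, -3.058]
ft_force: [-1.0, 0.2, 0.2]
opening: -0.0001
grip_force: 0.0
```

Run:
```python
from h import *
a=grab('side');C=cab(pts(a))
m=(C[...,2]>.112)&(C[...,2]<.132)&(C[...,1]>.05)&(C[...,1]<.1)&(C[...,0]>-.3)&(C[...,0]<-.12)
h=np.histogram(C[m][:,0],np.arange(-.3,-.11,.005));print(h[0],h[1][h[0].argmax()],np.percentile(C[m],[2,50,98],0))
cv2.imwrite('pics/s3.png',cv2.resize(a['pixels'][140:270,150:330],None,fx=4,fy=4)[...,::-1])
```

```text
[ 1  3  1  1  4  0  0  0  0  0  0  0  0  0  0 11 20 19  1  0  0  0  0  0
  0  0  0  0  0  0  0  0  0  0  0  0  0] -0.21999999999999992 [[-0.29455914  0.05111858  0.1146202 ]
 [-0.21735151  0.07366407  0.12346003]
 [-0.21030853  0.09700882  0.1313178 ]]
```

View pics/s3.png

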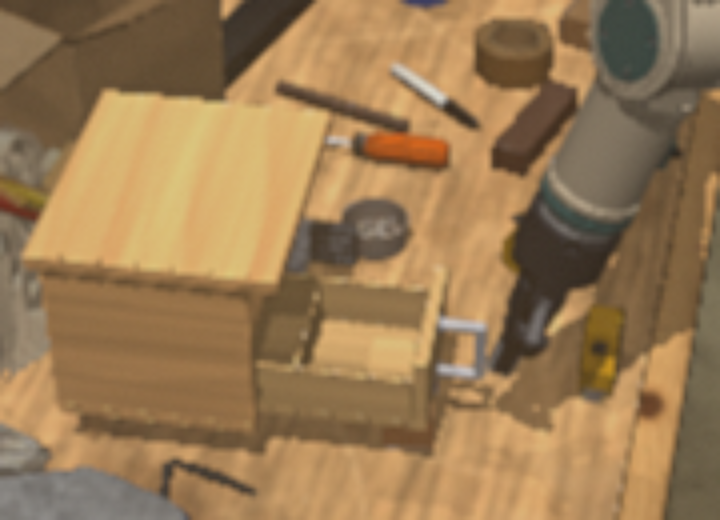

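The gripper slipped off the handle once the drawer reached its stop. The side crop shows the drawer open around (350,345), with its front's inner face at x≈-0.210 and the outer at -0.2225, matching full extension. Next is the tape.

```bash
cat > chk.py <<'E'
from go import *
YT=np.radians(-29.1);T=np.array([.442,-.062])
def chain(W,q=None,x0=None,R0=None):
    o=observe()
    q=np.array(o['joints']);x0=np.array(o['tool_pos']);R0=Ro.from_euler('xyz',o['tool_rot'])
    for n,(g,yaw,t,b) in W.items():
        x,R=pose(g,yaw,t,b,1);rv=(R*R0.inv()).as_rotvec()
        p=[(x0+(x-x0)*k,Ro.from_rotvec(rv*k)*R0) for k in np.linspace(0,1,25)]
        q,a,b2=simik(q,p);print(n,'lin',((x-x0)/.2).round(3).tolist(),'rot',(rv/np.radians(30)).round(3).tolist(),q.round(2),round(a,4),round(b2,3));x0,R0=x,R
E
python3 - <<'E'
from chk import *
for t in(12,18):
  chain({'up':(world(-.29,.0345,.25),Y,t,0),'over':(np.r_[T,.2],YT,t,0),'pick':(np.r_[T,.04],YT,t,0),'lift':(np.r_[T,.23],YT,t,0),'mid':(world(-.25,0,.25),Y,t,0),'drw':(world(-.163,.034,.23),Y,t,0),'place':(world(-.163,.034,.099),Y,t,0)})
E
```

```text
up lin [-0.077, -0.015, 0.781] rot [-0.025, 0.208, -0.015] [ 0.21  0.38 -0.9   2.19  0.71  0.64  0.46] 0.0 0.0
over lin [0.088, -1.095, -0.25] rot [-0.0, -0.0, -1.118] [ 0.45  0.41 -0.59  2.27  0.81  0.48  0.26] 0.0 0.0
pick lin [0.0, 0.0, -0.8] rot [0.0, 0.0, 0.0] [ 0.28  0.77 -0.4   2.39  1.98  0.41 -0.9 ] 0.0 0.0
lift lin [0.0, 0.0, 0.95] rot [0.0, 0.0, 0.0] [ 0.18  0.45 -0.26  2.47  1.52  0.23 -0.47] 0.0922 0.041
mid lin [0.124, 0.939, 0.1] rot [0.0, 0.0, 1.118] [-0.56  0.32  0.26  2.15 -0.06  0.48  1.38] 0.0 0.0
drw lin [0.421, 0.203, -0.1] rot [0.0, 0.0, 0.0] [-0.54  0.47  0.23  1.95 -0.1   0.53  1.39] 0.0 0.0
place lin [0.0, 0.0, -0.655] rot [0.0, 0.0, 0.0] [-0.47  0.68  0.15  2.05 -0.15  0.23  1.42] 0.0042 0.013
up lin [-0.074, -0.015, 0.782] rot [-0.008, 0.008, -0.016] [ 0.12  0.32 -0.8   2.28  0.86  0.52  0.29] 0.0 0.0
over lin [0.088, -1.097, -0.25] rot [0.0, -0.0, -1.118] [ 0.29  0.37 -0.44  2.35  1.09  0.38 -0.05] 0.0 0.0
pick lin [0.0, 0.0, -0.8] rot [0.0, 0.0, 0.0] [ 0.31  0.82 -0.52  2.47  2.14  0.64 -1.11] 0.0 0.0
lift lin [0.0, 0.0, 0.95] rot [0.0, 0.0, 0.0] [ 0.34  0.31 -0.48  2.32  0.86  0.42  0.18] 0.0 0.0
mid lin [0.125, 0.94, 0.1] rot [0.0, 0.0, 1.118] [ 0.19  0.35 -0.74  2.21  0.82  0.5   0.47] 0.0 0.0
drw lin [0.421, 0.203, -0.1] rot [0.0, 0.0, 0.0] [ 0.09  0.51 -0.69  2.02  0.88  0.59  0.44] 0.0 0.0
place lin [0.0, 0.0, -0.655] rot [0.0, 0.0, 0.0] [-0.16  0.69 -0.35  2.13  1.44  0.32 -0.13] 0.0 0.0
```

Run:
```python
from chk import *
for t in(0,6):
  print(t);chain({'up':(world(-.29,.0345,.25),Y,t,0),'over':(np.r_[T,.2],YT,t,0),'pick':(np.r_[T,.04],YT,t,0),'lift':(np.r_[T,.23],YT,t,0),'mid':(world(-.25,0,.25),Y,t,0),'drw':(world(-.163,.034,.23),Y,t,0),'place':(world(-.163,.034,.099),Y,t,0)})
```

```text
0
up lin [-0.082, -0.015, 0.78] rot [-0.057, 0.606, -0.014] [ 0.27  0.5  -0.98  2.03  0.54  0.89  0.64] 0.0 0.0
over lin [0.089, -1.092, -0.25] rot [0.0, 0.0, -1.118] [ 0.62  0.51 -0.77  2.11  0.54  0.72  0.56] 0.0 0.0
pick lin [0.0, 0.0, -0.8] rot [0.0, 0.0, 0.0] [ 0.33  0.77 -0.37  2.22  0.95  0.32  0.2 ] 0.0 0.0
lift lin [0.0, 0.0, 0.95] rot [0.0, 0.0, 0.0] [ 0.66  0.47 -0.81  2.07  0.48  0.79  0.61] 0.0 0.0
mid lin [0.124, 0.936, 0.1] rot [0.0, -0.0, 1.118] [ 0.33  0.54 -0.97  1.96  0.56  0.94  0.73] 0.0 0.0
drw lin [0.421, 0.203, -0.1] rot [0.0, 0.0, 0.0] [ 0.2   0.69 -0.9   1.74  0.62  1.02  0.72] 0.0 0.0
place lin [0.0, 0.0, -0.655] rot [0.0, 0.0, 0.0] [ 0.12  0.84 -0.76  1.84  0.81  0.79  0.57] 0.0 0.0
6
up lin [-0.079, -0.015, 0.78] rot [-0.041, 0.407, -0.015] [ 0.26  0.44 -0.95  2.11  0.61  0.77  0.57] 0.0 0.0
over lin [0.089, -1.094, -0.25] rot [-0.0, -0.0, -1.118] [ 0.55  0.46 -0.7   2.19  0.65  0.6   0.44] 0.0 0.0
pick lin [0.0, 0.0, -0.8] rot [0.0, 0.0, 0.0] [ 0.2   0.74 -0.23  2.31  1.53  0.23 -0.41] 0.0085 0.026
lift lin [0.0, 0.0, 0.95] rot [0.0, 0.0, 0.0] [ 0.65  0.43 -0.83  2.15  0.61  0.69  0.48] 0.0 0.0
mid lin [0.124, 0.937, 0.1] rot [0.0, 0.0, 1.118] [ 0.36  0.5  -1.    2.04  0.66  0.83  0.63] 0.0 0.0
drw lin [0.421, 0.203, -0.1] rot [0.0, 0.0, 0.0] [ 0.22  0.65 -0.92  1.83  0.72  0.91  0.62] 0.0 0.0
place lin [0.0, 0.0, -0.655] rot [0.0, 0.0, 0.0] [ 0.11  0.81 -0.74  1.94  0.97  0.68  0.4 ] 0.0 0.0
```

>>> jog_arm --steps '[{"linear": [-0.08, -0.015, 0.2], "delta_rot": [0, 0, 0]}, {"linear": [-0.08, -0.015, 0.45], "delta_rot": [-0.03, 0.3, -0.01]}, {"linear": [-0.08, -0.015, 0.78], "delta_rot": [-0.057, 0.606, -0.014]}, {"linear": [-0.08, -0.015, 0.78], "delta_rot": [-0.057, 0.606, -0.014]}, {"linear": [-0.08, -0.015, 0.78], "delta_rot": [-0.057, 0.606, -0.014]}, {"linear": [-0.08, -0.015, 0.78], "delta_rot": [-0.057, 0.606, -0.014]}, {"linear": [-0.08, -0.015, 0.78], "delta_rot": [-0.057, 0.606, -0.014]}]' --gripper -0.4

```text
clock: 22.5
tool_pos: [0.4247, 0.1575, 0.2467]
tool_rot: [3.14, -0.001, -3.061]
ft_force: [1.5, -0.7, -1.1]
opening: 0.0597
grip_force: 0.0
```

>>> jog_arm --steps '[{"linear": [0.05, -0.6, -0.1], "delta_rot": [0, 0, -0.6]}, {"linear": [0.08, -0.95, -0.22], "delta_rot": [0, 0, -0.95]}, {"linear": [0.08, -0.95, -0.22], "delta_rot": [0, 0, -0.95]}, {"linear": [0.08, -0.95, -0.22], "delta_rot": [0, 0, -0.95]}, {"linear": [0.08, -0.95, -0.22], "delta_rot": [0, 0, -0.95]}, {"linear": [0.08, -0.95, -0.22], "delta_rot": [0, 0, -0.95]}]'

```text
clock: 23.1
tool_pos: [0.4419, -0.0339, 0.2011]
tool_rot: [-3.141, 0.003, 2.72]
ft_force: [0.7, 0.9, 0.6]
opening: 0.0597
grip_force: 0.0
```

Run:
```python
from chk import *
print(observe()['joints'].round(2) if hasattr(observe()['joints'],'round') else observe()['joints'])
from h import *
b=get_image('top');P=pts(b)
q=P[185:250,270:340].reshape(-1,3);q=q[(q[:,2]>.02)&(q[:,2]<.075)]
c=np.median(q,0);print(len(q),c,[np.round(x,3) for x in cv2.minAreaRect(q[np.linalg.norm(q[:,:2]-[.442,-.062],axis=1)<.05][:,:2].astype(np.float32))])
chain({'over':(np.r_[T,.13],YT,0,0),'pick':(np.r_[T,.04],YT,0,0)})
d=grab('wrist','w4.png')
```

```text
[ 0.52  0.49 -0.71  2.11  0.49  0.71  0.63]
177 [ 0.42829888 -0.05124184  0.05584046] [array([ 0.431, -0.055]), array([0.033, 0.044]), np.float64(57.652)]
over lin [-0.001, -0.147, -0.382] rot [0.003, 0.006, -0.169] [ 0.46  0.6  -0.55  2.18  0.64  0.52  0.48] 0.0 0.0
pick lin [0.0, 0.0, -0.45] rot [0.0, 0.0, 0.0] [ 0.28  0.76 -0.3   2.22  0.85  0.27  0.3 ] 0.0 0.0
```

View pics/w4.png

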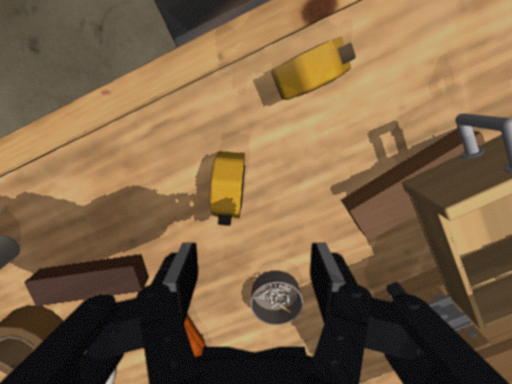

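The wrist view shows the target tape at (228,185), with its hook end downward in the image toward the tin, and the decoy at (313,68). I'll measure it with the wrist depth.

Run:
```python
from chk import *
from h import *
d=get_image('wrist');P=pts(d)
q=P[130:235,195:265].reshape(-1,3);q=q[q[:,2]>.015]
for z in(.02,.045,.055):
    r=q[q[:,2]>z];print(z,len(r),[np.round(x,4) for x in cv2.minAreaRect(r[:,:2].astype(np.float32))],r[:,2].max().round(4))
```

```text
0.02 2122 [array([ 0.4426, -0.0637]), array([0.0327, 0.0695]), np.float64(61.0016)] 0.0627
0.045 1805 [array([ 0.4438, -0.0644]), array([0.0326, 0.0667]), np.float64(61.0209)] 0.0627
0.055 1176 [array([ 0.4409, -0.0629]), array([0.0302, 0.0418]), np.float64(60.9811)] 0.0627
```

>>> jog_arm --steps '[{"linear": [0.002, -0.15, -0.1], "delta_rot": [0.003, 0.006, -0.169]}, {"linear": [0.002, -0.15, -0.3], "delta_rot": [0.003, 0.006, -0.169]}, {"linear": [0.002, -0.15, -0.35], "delta_rot": [0.003, 0.006, -0.169]}, {"linear": [0.002, -0.15, -0.35], "delta_rot": [0.003, 0.006, -0.169]}]'

```text
clock: 23.65
tool_pos: [0.442, -0.0623, 0.1305]
tool_rot: [-3.14, -0.003, 2.635]
ft_force: [-0.6, 0.9, 0.2]
opening: 0.0598
grip_force: 0.0
```

Run:
```python
from chk import *
T=np.array([.4426,-.0637])
chain({'pick':(np.r_[T,.042],np.radians(-29),0,0),'lift':(np.r_[T,.23],YT,0,0)})
```

```text
pick lin [0.003, -0.007, -0.468] rot [0.0, -0.007, -0.0] [ 0.29  0.75 -0.31  2.22  0.84  0.28  0.31] 0.0 0.0
lift lin [0.0, 0.0, 0.94] rot [0.0, 0.0, -0.003] [ 0.61  0.45 -0.73  2.07  0.43  0.77  0.67] 0.0 0.0
```

>>> jog_arm --steps '[{"linear": [0.003, -0.007, -0.12], "delta_rot": [0, -0.007, 0]}, {"linear": [0.003, -0.007, -0.24], "delta_rot": [0, -0.007, 0]}, {"linear": [0.003, -0.007, -0.36], "delta_rot": [0, -0.007, 0]}, {"linear": [0.003, -0.007, -0.44], "delta_rot": [0, -0.007, 0]}, {"linear": [0.003, -0.007, -0.468], "delta_rot": [0, -0.007, 0]}, {"linear": [0.003, -0.007, -0.468], "delta_rot": [0, -0.007, 0]}]'

```text
clock: 24.25
tool_pos: [0.4442, -0.0645, 0.0381]
tool_rot: [3.141, 0.004, 2.634]
ft_force: [0.5, 0.9, 0.4]
opening: 0.0599
grip_force: 0.0
```

>>> jog_arm --steps '[{"linear": [0, 0, 0], "delta_rot": [0, 0, 0]}, {"linear": [0, 0, 0], "delta_rot": [0, 0, 0]}, {"linear": [0, 0, 0], "delta_rot": [0, 0, 0]}, {"linear": [0, 0, 0], "delta_rot": [0, 0, 0]}, {"linear": [0, 0, 0], "delta_rot": [0, 0, 0]}, {"linear": [0, 0, 0], "delta_rot": [0, 0, 0]}]' --gripper 1

```text
clock: 24.85
tool_pos: [0.4443, -0.0654, 0.0387]
tool_rot: [3.14, 0.005, 2.632]
ft_force: [-0.3, 1.2, 5.4]
opening: 0.0291
grip_force: 59.1
```

Run:
```python
from chk import *
o=observe();z=o['tool_pos'][2];print(z,o['tool_rot'],o['joints'])
T=np.array(o['tool_pos'][:2]);dz=0
chain({'lift':(np.r_[T,.235],np.radians(-29),0,0),'drw0':(world(-.22,.01,.235),Y,0,0),'drw':(world(-.166,.034,.235),Y,0,0)})
```

```text
0.03869899695025271 [3.14010487 0.00491365 2.6315598 ] [ 0.30326882  0.75444762 -0.32308854  2.2125294   0.85456025  0.29348366
  0.29301522]
lift lin [0.0, 0.0, 0.957] rot [0.002, 0.01, 0.007] [ 0.63  0.45 -0.75  2.06  0.43  0.79  0.68] 0.0 0.0
drw0 lin [0.258, 1.014, 0.0] rot [0.0, 0.0, 1.115] [ 0.25  0.58 -0.87  1.9   0.56  0.92  0.76] 0.0 0.0
drw lin [0.26, 0.141, 0.0] rot [0.0, 0.0, 0.0] [ 0.18  0.66 -0.84  1.74  0.57  1.01  0.76] 0.0 0.0
```

>>> jog_arm --steps '[{"linear": [0, 0, 0.05], "delta_rot": [0, 0, 0]}, {"linear": [0, 0, 0.15], "delta_rot": [0, 0, 0]}, {"linear": [0, 0, 0.3], "delta_rot": [0, 0, 0]}, {"linear": [0, 0, 0.45], "delta_rot": [0, 0, 0]}, {"linear": [0, 0, 0.6], "delta_rot": [0, 0, 0]}, {"linear": [0, 0, 0.75], "delta_rot": [0, 0, 0]}, {"linear": [0, 0, 0.9], "delta_rot": [0, 0, 0]}, {"linear": [0, 0, 0.96], "delta_rot": [0, 0, 0]}, {"linear": [0, 0, 0.96], "delta_rot": [0, 0, 0]}]'

```text
clock: 25.75
tool_pos: [0.444, -0.066, 0.2308]
tool_rot: [3.141, 0.006, 2.631]
ft_force: [-0.3, -0.0, -3.8]
opening: 0.0293
grip_force: 60.0
```

>>> jog_arm --steps '[{"linear": [0.03, 0.1, 0], "delta_rot": [0, 0, 0.1]}, {"linear": [0.06, 0.25, 0], "delta_rot": [0, 0, 0.25]}, {"linear": [0.1, 0.4, 0], "delta_rot": [0, 0, 0.4]}, {"linear": [0.14, 0.55, 0], "delta_rot": [0, 0, 0.55]}, {"linear": [0.18, 0.7, 0], "delta_rot": [0, 0, 0.7]}, {"linear": [0.22, 0.85, 0], "delta_rot": [0, 0, 0.85]}, {"linear": [0.24, 0.95, 0], "delta_rot": [0, 0, 0.95]}, {"linear": [0.25, 1, 0], "delta_rot": [0, 0, 1]}, {"linear": [0.25, 1, 0], "delta_rot": [0, 0, 1]}]'

```text
clock: 26.65
tool_pos: [0.4926, 0.1354, 0.2283]
tool_rot: [3.141, 0.001, -3.126]
ft_force: [0.1, -0.8, -2.7]
opening: 0.0296
grip_force: 60.0
```

Run:
```python
from chk import *
from h import *
o=observe();print(o['opening'],o['grip_force'],o['tool_rot'])
d=get_image('side');C=cab(pts(d));
m=(C[...,0]>-.21)&(C[...,0]<-.115)&(C[...,1]>-.02)&(C[...,1]<.09)&(C[...,2]>.04)&(C[...,2]<.08)
h=np.histogram(C[m][:,2],np.arange(.04,.081,.004));print(h)
# drawer walls (z~.10) and front, for x/y bounds
m=(C[...,2]>.095)&(C[...,2]<.13)&(C[...,0]>-.26)&(C[...,0]<-.1)&(C[...,1]>-.05)&(C[...,1]<.12)
q=C[m];print(np.percentile(q,[1,99],0))
w=get_image('wrist');cv2.imwrite('pics/w5.png',w['pixels'][...,::-1])
chain({'drw':(world(-.166,.034,.235),Y,0,0),'place':(world(-.166,.034,.105),Y,0,0)})
```

```text
0.029577598893428814 59.980096500366926 [ 3.14138711e+00  6.04393025e-04 -3.12587614e+00]
(array([  0,   0,   7, 103, 172,  42,   8,   5,  15,   9]), array([0.04 , 0.044, 0.048, 0.052, 0.056, 0.06 , 0.064, 0.068, 0.072,
       0.076, 0.08 ]))
[[-0.25907649 -0.02741939  0.0953122 ]
 [-0.10389832  0.0989801   0.12709608]]
drw lin [0.276, 0.163, 0.007] rot [0.004, 0.001, 0.125] [ 0.18  0.66 -0.85  1.74  0.58  1.01  0.76] 0.0 0.0
place lin [0.0, 0.0, -0.65] rot [0.0, 0.0, 0.0] [ 0.1   0.82 -0.71  1.85  0.76  0.77  0.61] 0.0 0.0
```

View pics/w5.png

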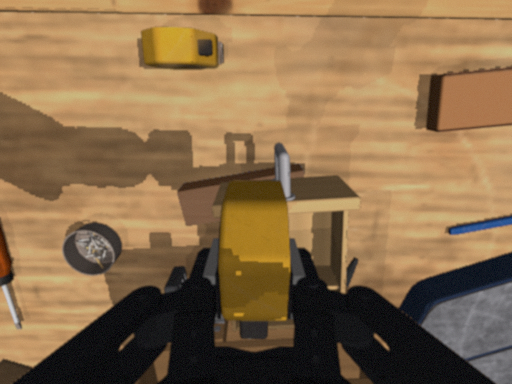

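The tape is held upright and straight at (255,250), with its hook end toward the cabinet. The drawer floor measures z≈0.058.

>>> jog_arm --steps '[{"linear": [0.07, 0.05, 0.01], "delta_rot": [0.004, 0, 0.06]}, {"linear": [0.15, 0.1, 0.01], "delta_rot": [0.004, 0, 0.125]}, {"linear": [0.23, 0.14, 0.01], "delta_rot": [0.004, 0, 0.125]}, {"linear": [0.278, 0.163, 0.01], "delta_rot": [0.004, 0, 0.125]}, {"linear": [0.278, 0.163, 0.01], "delta_rot": [0.004, 0, 0.125]}, {"linear": [0.278, 0.163, 0.01], "delta_rot": [0.004, 0, 0.125]}]'

```text
clock: 27.35
tool_pos: [0.5481, 0.1659, 0.2311]
tool_rot: [3.141, 0.001, -3.064]
ft_force: [-0.5, 0.2, -2.4]
opening: 0.029
grip_force: 60.1
```

Run:
```python
from chk import *
from h import *
chain({'place':(world(-.166,.034,.110),Y,0,0)})
d=get_image('top');P=pts(d);C=cab(P);I=d['pixels']
hsv=cv2.cvtColor(I,cv2.COLOR_RGB2HSV)
m=(C[...,2]>.1)&(C[...,2]<.3)&(abs(C[...,0]+.165)<.07)&(abs(C[...,1]-.034)<.05)&(hsv[...,1]>180)&(hsv[...,0]>20)&(hsv[...,0]<32)
if m.sum()>5:print(m.sum(),np.percentile(C[m],[2,98],0).round(3))
d=get_image('side');C=cab(pts(d));hsv=cv2.cvtColor(d['pixels'],cv2.COLOR_RGB2HSV)
m=(C[...,2]>.12)&(C[...,2]<.3)&(abs(C[...,0]+.165)<.07)&(abs(C[...,1]-.034)<.03)&(hsv[...,1]>150)&(hsv[...,0]>18)&(hsv[...,0]<32)
if m.sum()>5:print(m.sum(),np.percentile(C[m],[2,98],0).round(3))
```

```text
place lin [-0.001, -0.001, -0.63] rot [-0.002, 0.002, -0.001] [ 0.1   0.81 -0.72  1.85  0.75  0.78  0.62] 0.0 0.0
132 [[-0.203  0.022  0.226]
 [-0.179  0.048  0.256]]
202 [[-0.204  0.028  0.195]
 [-0.137  0.055  0.256]]
```

>>> jog_arm --steps '[{"linear": [0, 0, -0.1], "delta_rot": [0, 0, 0]}, {"linear": [0, 0, -0.2], "delta_rot": [0, 0, 0]}, {"linear": [0, 0, -0.3], "delta_rot": [0, 0, 0]}, {"linear": [0, 0, -0.4], "delta_rot": [0, 0, 0]}, {"linear": [0, 0, -0.5], "delta_rot": [0, 0, 0]}, {"linear": [0, 0, -0.58], "delta_rot": [0, 0, 0]}, {"linear": [0, 0, -0.62], "delta_rot": [0, 0, 0]}, {"linear": [0, 0, -0.62], "delta_rot": [0, 0, 0]}, {"linear": [0, 0, -0.62], "delta_rot": [0, 0, 0]}]'

```text
clock: 28.35
tool_pos: [0.5493, 0.1674, 0.1081]
tool_rot: [3.139, 0.004, -3.062]
ft_force: [0.2, 0.4, -2.8]
opening: 0.0294
grip_force: 60.1
```

>>> jog_arm --steps '[{"linear": [0, 0, -0.006], "delta_rot": [0, 0, 0]}, {"linear": [0, 0, -0.012], "delta_rot": [0, 0, 0]}, {"linear": [0, 0, -0.018], "delta_rot": [0, 0, 0]}, {"linear": [0, 0, -0.024], "delta_rot": [0, 0, 0]}, {"linear": [0, 0, -0.03], "delta_rot": [0, 0, 0]}, {"linear": [0, 0, -0.03], "delta_rot": [0, 0, 0]}]'

```text
clock: 28.95
tool_pos: [0.5488, 0.167, 0.1013]
tool_rot: [3.14, 0.003, -3.063]
ft_force: [-0.0, 0.5, -4.5]
opening: 0.0295
grip_force: 60.1
```

>>> jog_arm --steps '[{"linear": [0, 0, -0.005], "delta_rot": [0, 0, 0]}, {"linear": [0, 0, -0.01], "delta_rot": [0, 0, 0]}, {"linear": [0, 0, -0.015], "delta_rot": [0, 0, 0]}, {"linear": [0, 0, -0.015], "delta_rot": [0, 0, 0]}]'

```text
clock: 29.35
tool_pos: [0.5488, 0.167, 0.0983]
tool_rot: [3.14, 0.003, -3.063]
ft_force: [-0.0, 0.1, -3.0]
opening: 0.0292
grip_force: 60.1
```

>>> jog_arm --steps '[{"linear": [0, 0, -0.004], "delta_rot": [0, 0, 0]}, {"linear": [0, 0, -0.008], "delta_rot": [0, 0, 0]}, {"linear": [0, 0, -0.008], "delta_rot": [0, 0, 0]}]'

```text
clock: 29.65
tool_pos: [0.5489, 0.1671, 0.0969]
tool_rot: [3.14, 0.003, -3.062]
ft_force: [0.9, 0.1, -3.8]
opening: 0.029
grip_force: 60.2
```

>>> jog_arm --steps '[{"linear": [0, 0, -0.004], "delta_rot": [0, 0, 0]}, {"linear": [0, 0, -0.008], "delta_rot": [0, 0, 0]}, {"linear": [0, 0, -0.008], "delta_rot": [0, 0, 0]}]'

```text
clock: 29.95
tool_pos: [0.5494, 0.1672, 0.0967]
tool_rot: [3.14, 0.004, -3.062]
ft_force: [-1.5, -1.4, 8.3]
opening: 0.0294
grip_force: 61.6
```

>>> jog_arm --steps '[{"linear": [0, 0, -0.004], "delta_rot": [0, 0, 0]}, {"linear": [0, 0, -0.008], "delta_rot": [0, 0, 0]}, {"linear": [0, 0, -0.008], "delta_rot": [0, 0, 0]}]'

```text
clock: 30.25
tool_pos: [0.5506, 0.1673, 0.0966]
tool_rot: [3.141, 0.007, -3.063]
ft_force: [-1.0, -3.8, 17.1]
opening: 0.0293
grip_force: 63.0
```

Contact is at the expected height. I'll ease off, release and withdraw.

>>> jog_arm --steps '[{"linear": [0, 0, 0.006], "delta_rot": [0, 0, 0]}, {"linear": [0, 0, 0.012], "delta_rot": [0, 0, 0]}, {"linear": [0, 0, 0.012], "delta_rot": [0, 0, 0]}]'

```text
clock: 30.55
tool_pos: [0.5495, 0.1671, 0.0967]
tool_rot: [3.14, 0.004, -3.063]
ft_force: [0.5, -1.0, 5.7]
opening: 0.0292
grip_force: 61.3
```

>>> jog_arm --steps '[{"linear": [0, 0, 0], "delta_rot": [0, 0, 0]}, {"linear": [0, 0, 0], "delta_rot": [0, 0, 0]}, {"linear": [0, 0, 0], "delta_rot": [0, 0, 0]}, {"linear": [0, 0, 0], "delta_rot": [0, 0, 0]}, {"linear": [0, 0, 0], "delta_rot": [0, 0, 0]}]' --gripper -0.2

```text
clock: 31.05
tool_pos: [0.5488, 0.1671, 0.096]
tool_rot: [3.139, 0.003, -3.062]
ft_force: [-0.5, 0.2, -0.5]
opening: 0.0509
grip_force: 0.0
```

>>> jog_arm --steps '[{"linear": [0, 0, 0.08], "delta_rot": [0, 0, 0]}, {"linear": [0, 0, 0.2], "delta_rot": [0, 0, 0]}, {"linear": [0, 0, 0.4], "delta_rot": [0, 0, 0]}, {"linear": [0, 0, 0.6], "delta_rot": [0, 0, 0]}, {"linear": [-0.2, 0, 0.8], "delta_rot": [0, 0, 0]}, {"linear": [-0.5, -0.3, 0.9], "delta_rot": [0, 0, 0]}, {"linear": [-0.5, -0.6, 0.9], "delta_rot": [0, 0, 0]}, {"linear": [-0.5, -0.8, 0.9], "delta_rot": [0, 0, 0]}, {"linear": [-0.5, -0.8, 0.9], "delta_rot": [0, 0, 0]}]'

```text
clock: 31.95
tool_pos: [0.4477, 0.0038, 0.2772]
tool_rot: [-3.14, 0.003, -3.064]
ft_force: [0.5, 0.1, -0.8]
opening: 0.0514
grip_force: 0.0
```

```bash
python3 knob.py
python3 - <<'E'
from h import *
a=grab('side');b=grab('top');C=cab(pts(a))
m=(C[...,2]>.112)&(C[...,2]<.132)&(C[...,1]>.05)&(C[...,1]<.1)&(C[...,0]>-.26)&(C[...,0]<-.19)
print('front x',np.percentile(C[m],[2,98],0).round(4))
f=lambda d,r:cv2.resize(d['pixels'][r[0]:r[1],r[2]:r[3]],(400,300),interpolation=cv2.INTER_CUBIC)
cv2.imwrite('pics/f.png',np.hstack([f(a,(140,275,150,330)),f(b,(120,270,150,350))])[...,::-1])
E
```

```text
side [-0.0299 -0.0289 -0.0276  0.0189  0.0173]
top [-0.0304 -0.0296 -0.0281  0.0183  0.0203]
front x [[-0.2198  0.0503  0.114 ]
 [-0.2086  0.0968  0.1294]]
```

View pics/f.png

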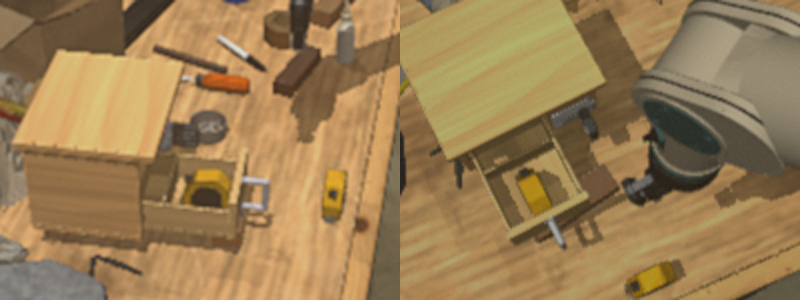

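Both views show the tape upright in the front compartment, at (208,190) left and (533,190) right, with the gripper clear. I'll check that the drawer didn't creep in.

```bash
python3 - <<'E'
from h import *
a=grab('side');C=cab(pts(a))
m=(C[...,2]>.112)&(C[...,2]<.132)&(C[...,1]>.05)&(C[...,1]<.1)&(C[...,0]>-.3)&(C[...,0]<-.12)
h=np.histogram(C[m][:,0],np.arange(-.3,-.11,.005));print(h[0],np.median(C[m],0))
w=grab('wrist');C=cab(pts(w))
m=(C[...,2]>.115)&(C[...,2]<.135)&(C[...,1]>-.025)&(C[...,1]<.09)&(C[...,0]>-.25)&(C[...,0]<-.19)&(abs(C[...,1]-.034)>.012)
print(m.sum(),np.percentile(C[m],[1,5,50,95,99],0).round(4).tolist() if m.sum() else '')
E
python3 - <<'E'
import sys;sys.path.insert(0,'.')
import os;os.chdir('.')
from chk import *
chain({'pre':(world(-.2365,.0345,.2),Y,0,0),'in':(world(-.2365,.0345,.125),Y,0,0)})
E
```

```text
[ 0  0  0  0  0  0  0  0  0  0  0  0  0  0  0  2 22 18  8  0  0  1  3  1
  2  3  1  0  1  2  0  0  0  0  0  0  0] [-0.21264379  0.07131037  0.12192158]
1059 [[-0.2178, -0.0242, 0.1152], [-0.2175, -0.0204, 0.1168], [-0.2138, 0.0199, 0.1227], [-0.2071, 0.0854, 0.1239], [-0.2066, 0.0891, 0.1244]]
pre lin [0.142, 0.761, -0.409] rot [-0.006, 0.007, -0.006] [ 0.17  0.61 -0.84  1.96  0.61  0.84  0.65] 0.0 0.0
in lin [0.0, 0.0, -0.375] rot [0.0, 0.0, 0.0] [ 0.09  0.71 -0.72  2.03  0.75  0.69  0.53] 0.0 0.0
```

The drawer crept in about 2–4 mm during the release. I'll re-pinch the handle from above and draw it back to the stop.

Run:
```python
from chk import *
chain({'pre':(world(-.2555,.0345,.2),Y,0,0),'in':(world(-.2555,.0345,.103),Y,0,0)})
```

```text
pre lin [0.047, 0.754, -0.409] rot [-0.006, 0.007, -0.006] [ 0.17  0.59 -0.84  2.01  0.61  0.81  0.63] 0.0 0.0
in lin [0.0, 0.0, -0.485] rot [0.0, 0.0, 0.0] [ 0.05  0.72 -0.67  2.09  0.81  0.61  0.45] 0.0 0.0
```

>>> jog_arm --steps '[{"linear": [0.047, 0.25, -0.1], "delta_rot": [0, 0, 0]}, {"linear": [0.047, 0.5, -0.2], "delta_rot": [0, 0, 0]}, {"linear": [0.047, 0.754, -0.3], "delta_rot": [-0.006, 0.007, -0.006]}, {"linear": [0.047, 0.754, -0.409], "delta_rot": [-0.006, 0.007, -0.006]}, {"linear": [0.047, 0.754, -0.409], "delta_rot": [-0.006, 0.007, -0.006]}, {"linear": [0.047, 0.754, -0.409], "delta_rot": [-0.006, 0.007, -0.006]}, {"linear": [0.047, 0.754, -0.55], "delta_rot": [-0.006, 0.007, -0.006]}, {"linear": [0.047, 0.754, -0.7], "delta_rot": [-0.006, 0.007, -0.006]}, {"linear": [0.047, 0.754, -0.85], "delta_rot": [-0.006, 0.007, -0.006]}, {"linear": [0.047, 0.754, -0.89], "delta_rot": [-0.006, 0.007, -0.006]}, {"linear": [0.047, 0.754, -0.89], "delta_rot": [-0.006, 0.007, -0.006]}]'

```text
clock: 33.35
tool_pos: [0.4585, 0.1571, 0.0983]
tool_rot: [-3.14, -0.002, -3.067]
ft_force: [0.3, 0.4, 0.7]
opening: 0.0511
grip_force: 0.0
```

>>> jog_arm --steps '[{"linear": [0, 0, 0], "delta_rot": [0, 0, 0]}, {"linear": [0, 0, 0], "delta_rot": [0, 0, 0]}, {"linear": [0, 0, 0], "delta_rot": [0, 0, 0]}, {"linear": [0, 0, 0], "delta_rot": [0, 0, 0]}, {"linear": [0, 0, 0], "delta_rot": [0, 0, 0]}, {"linear": [0, 0, 0], "delta_rot": [0, 0, 0]}, {"linear": [0, 0, 0], "delta_rot": [0, 0, 0]}]' --gripper 1

```text
clock: 34.05
tool_pos: [0.4592, 0.1577, 0.0994]
tool_rot: [-3.14, 0.001, -3.066]
ft_force: [-0.7, -1.6, 6.6]
opening: 0.0083
grip_force: 58.5
```

>>> jog_arm --steps '[{"linear": [-0.01, -0.001, 0], "delta_rot": [0, 0, 0]}, {"linear": [-0.02, -0.002, 0], "delta_rot": [0, 0, 0]}, {"linear": [-0.03, -0.002, 0], "delta_rot": [0, 0, 0]}, {"linear": [-0.04, -0.003, 0], "delta_rot": [0, 0, 0]}, {"linear": [-0.04, -0.003, 0], "delta_rot": [0, 0, 0]}]'

```text
clock: 34.55
tool_pos: [0.4556, 0.1575, 0.0994]
tool_rot: [3.141, 0.008, -3.067]
ft_force: [11.7, -1.5, -1.7]
opening: 0.0083
grip_force: 58.8
```

>>> jog_arm --steps '[{"linear": [0.01, 0, 0], "delta_rot": [0, 0, 0]}, {"linear": [0.018, 0, 0], "delta_rot": [0, 0, 0]}, {"linear": [0.018, 0, 0], "delta_rot": [0, 0, 0]}]'

```text
clock: 34.85
tool_pos: [0.4556, 0.1575, 0.0994]
tool_rot: [-3.141, 0.003, -3.066]
ft_force: [3.1, -2.2, 6.6]
opening: 0.0087
grip_force: 60.1
```

>>> jog_arm --steps '[{"linear": [0, 0, 0], "delta_rot": [0, 0, 0]}, {"linear": [0, 0, 0], "delta_rot": [0, 0, 0]}, {"linear": [0, 0, 0], "delta_rot": [0, 0, 0]}, {"linear": [0, 0, 0], "delta_rot": [0, 0, 0]}]' --gripper -0.2

```text
clock: 35.25
tool_pos: [0.4536, 0.1572, 0.098]
tool_rot: [-3.141, -0.002, -3.065]
ft_force: [-0.1, -0.5, -0.5]
opening: 0.0511
grip_force: 0.0
```

>>> jog_arm --steps '[{"linear": [0, 0, 0.15], "delta_rot": [0, 0, 0]}, {"linear": [0, 0, 0.35], "delta_rot": [0, 0, 0]}, {"linear": [0, 0, 0.6], "delta_rot": [0, 0, 0]}, {"linear": [0, -0.2, 0.85], "delta_rot": [0, 0, 0]}, {"linear": [0, -0.45, 0.85], "delta_rot": [0, 0, 0]}, {"linear": [0, -0.7, 0.85], "delta_rot": [0, 0, 0]}, {"linear": [0, -0.7, 0.85], "delta_rot": [0, 0, 0]}, {"linear": [0, -0.7, 0.85], "delta_rot": [0, 0, 0]}]'

```text
clock: 36.05
tool_pos: [0.4536, 0.015, 0.2678]
tool_rot: [-3.14, -0.002, -3.071]
ft_force: [0.1, 0.5, -0.3]
opening: 0.0511
grip_force: 0.0
```

```bash
python3 knob.py
python3 - <<'E'
from h import *
a=grab('side');C=cab(pts(a))
m=(C[...,2]>.112)&(C[...,2]<.132)&(C[...,1]>.05)&(C[...,1]<.1)&(C[...,0]>-.3)&(C[...,0]<-.12)
h=np.histogram(C[m][:,0],np.arange(-.3,-.11,.005));print(h[0],h[1][14])
hsv=cv2.cvtColor(a['pixels'],cv2.COLOR_RGB2HSV)
m=(C[...,2]>.06)&(C[...,2]<.14)&(abs(C[...,0]+.165)<.045)&(abs(C[...,1]-.034)<.04)&(hsv[...,1]>170)&(hsv[...,0]>18)&(hsv[...,0]<32)
print('tape',m.sum(),np.percentile(C[m],[2,98],0).round(3))
o=observe();print(o['clock'],np.abs(o['qd']).max(),o['tool_pos'])
E
```

```text
side [-0.031  -0.0291 -0.0282  0.0177  0.0172]
top [-0.0304 -0.0292 -0.028   0.0185  0.0203]
[ 0  0  0  0  0  0  0  0  0  0  0  0  0  0  0 17 22 10  0  0  0  3  1  3
  2  3  2  3  1  0  0  0  0  0  0  0  0] -0.22999999999999993
tape 176 [[-0.203  0.024  0.073]
 [-0.14   0.054  0.122]]
36.2 0.017033453635343955 [0.45384961 0.0191607  0.26818077]
```

```bash
python3 -c "
from bench import *
print(close_job())"
```

```text
the job is handed in; nothing more can be done
None
```

The job is handed in at about 36 s: the tape measure stands upright in the front compartment with the gripper clear, and the drawer is out at its stop. The lock is hard against its unlocked stop, though the cameras showed about 31 mm of knob travel, not the expected 35 mm. I didn't touch the four bystanders, but I didn't re-measure their positions at the end.

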